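# Make up the seasoning tray

## Task

Make up the seasoning tray for the table: put the lemon in the compartment with the yellow pad, the garlic bulb in the one with the blue pad, the white mill on the white pad and the black mill on the black pad, the mills standing upright. The onion and the green lime do not belong in it: leave them where they are on the worktop.

Things in the scene. Friction and masses are not known exactly. Their poses are not given: they have to be found in the camera images.
- lemon: yellow lemon, 78 mm long (its x), 55 mm wide (its y), 56 mm high (its z), about 0.11 kg, loose; lies on the worktop with its z up. Origin: at the centre of its underside
- garlic: pale pinkish-white garlic bulb, 60x57 mm, 58 mm high to the tip of its stalk, widest about 20 mm up, about 0.04 kg, loose; stands with its z up. Origin: at the centre of its underside
- salt_mill: mill with a white body and a grey head, round, 52 mm diameter, 144 mm high (the head, the top 46 mm, is 48 mm in diameter and fixed), about 0.2 kg, loose; stands with its z up. Origin: at the centre of its foot
- pepper_mill: mill with a black body and a grey head, otherwise the same as the white one: 52 mm diameter, 144 mm high (the head, the top 46 mm, is 48 mm in diameter and fixed), about 0.2 kg, loose; stands with its z up. Origin: at the centre of its foot
- pad_yellow: yellow pad, 84x84x2 mm, where the lemon belongs: lines one of the 2 x 2 compartments of a fixed wooden tray (200x200 mm, low bar handle on two sides). Origin: centre of its underside; top 2 mm higher; z up, x and y along the walls. Compartment: 90x90 mm inside, centred on the pad, next one 95 mm away; walls 5 mm thick, tops 19 mm above the pad's underside
- pad_blue: blue pad, 84x84x2 mm, where the garlic bulb belongs: lines one of the 2 x 2 compartments of a fixed wooden tray (200x200 mm, low bar handle on two sides). Origin: centre of its underside; top 2 mm higher; z up, x and y along the walls. Compartment: 90x90 mm inside, centred on the pad, next one 95 mm away; walls 5 mm thick, tops 19 mm above the pad's underside
- pad_white: white pad, 84x84x2 mm, where the white mill belongs: lines one of the 2 x 2 compartments of a fixed wooden tray (200x200 mm, low bar handle on two sides). Origin: centre of its underside; top 2 mm higher; z up, x and y along the walls. Compartment: 90x90 mm inside, centred on the pad, next one 95 mm away; walls 5 mm thick, tops 19 mm above the pad's underside
- pad_black: black pad, 84x84x2 mm, where the black mill belongs: lines one of the 2 x 2 compartments of a fixed wooden tray (200x200 mm, low bar handle on two sides). Origin: centre of its underside; top 2 mm higher; z up, x and y along the walls. Compartment: 90x90 mm inside, centred on the pad, next one 95 mm away; walls 5 mm thick, tops 19 mm above the pad's underside
- onion: brown onion shaped like the garlic bulb but larger, 82x83 mm, 94 mm high, loose; does not belong in the tray and stays where it is. Origin: at the centre of its underside
- lime: green lime shaped like the lemon, a little smaller: 64 mm long (its x), 50 mm wide, 50 mm high, loose; does not belong in the tray and stays where it is. Origin: at the centre of its underside
There are look-alikes about, which are no part of the job. What is shaped like the pepper_mill but brown is not meant.

How it is judged:
At the end, for the whole second after the job is handed in: Lemon, garlic, white mill, black mill rest on the yellow, blue, white, black pad: origins within 30 mm of the pad's centre (horizontally) and at most 35 mm (mills 8 mm, upright within 0.12 rad) above its underside; onion and lime within 25 mm of their start; all at rest (horizontal distance between lemon and pad_yellow below 0.03 m and z of lemon in the frame of pad_yellow between -0.005 and 0.035 m and linear speed of each of lemon, garlic, salt_mill, pepper_mill, onion, lime below 0.02 m/s and horizontal distance between garlic and pad_blue below 0.03 m and z of garlic in the frame of pad_blue between -0.005 and 0.035 m and horizontal distance between salt_mill and pad_white below 0.03 m and z of salt_mill in the frame of pad_white between -0.005 and 0.008 m and angle between each of salt_mill, pepper_mill's own z axis and vertical below 0.12 rad and horizontal distance between pepper_mill and pad_black below 0.03 m and z of pepper_mill in the frame of pad_black between -0.005 and 0.008 m and distance of each of onion, lime from where it was at the start of the episode below 0.025 m); the robot touches nothing.
It fails at once if the onion or the lime is shifted more than 25 mm (distance of any of onion, lime from where it was at the start of the episode above 0.025 m).
It also fails if it takes over 112 s, if anything falls off the work surface, if the arm or the gripper's body presses on something with over 40 N, if the wrist force passes 120 N, or if a joint passes its speed limit or range.

## Robot

A 6-joint arm with a two-finger parallel gripper is mounted at the origin on a cart in front of the work surface, level with it; the furniture and walls round the work are solid. World frame = base frame: x ahead of the robot, y to its left, z up, the work surface at z = 0. Lengths are in m, angles in rad, forces in N, time in s.
With the tool pointing down it reaches from about 0.375 to 0.9 m from the base axis. Payload 3.1 kg.
Tool frame: the origin (TCP) lies at the very end of the fingers, on their centre line; the grasp point (between the pads) lies 19 mm behind it; z points along the fingers, y is the direction in which the jaws open and shut (so a half turn about z gives the same grasp; the last joint's range is limited). The gripper opens to 87 mm and grips with 3 to 60 N. Pads are 19 mm wide; open, the fingers measure 117 mm over their backs; the gripper's body (75 mm by 190 mm) begins 51 mm behind the grasp point.
Start: joints at [-1.345, 0.527, 1.433, -0, 1.181, -0.178], TCP at [0.246, -0.575, 0.223] pointing down, gripper open.
Joint ranges: [-3.08, 3.08], [-0.75, 2.2], [0.22, 2.44], [-1.43, 4.57], [0, 2.65], [-2.85, 2.85]. Speed limits (rad/s): [2.79, 2.79, 3.14, 3.14, 3.14, 3.14].

## Interface

Orientations are given as a unit quaternion [x, y, z, w].
In Python, from rig import robot gives the robot as it stands. The module is installed in compiled form; this text tells all that it offers.
- The arm moves only by the tool send_rows, never from a script. Its argument "deltas" is a list of rows, each an object of numbers: "tx", "ty", "tz": the shift along the tool's x, y, z in cm; "rx", "ry", "rz": the turn, a rotation vector about the tool's x, y, z in rad. A call has 1 to 5 rows; each row is the pose to reach, as a shift and turn from the pose commanded when the call began, along the tool's axes at that moment; what a row does not reach only later rows make up. A row lasts 1/12 s, in which the tool goes at most 41.7 mm and 7.16 degrees, less where a joint would pass 70% of its speed; a pose out of reach is approached as far as the arm can. A call with a gripper value outside its range is refused whole. "claw" is the finger opening in cm, from 0 to 8.7, set as the call begins (left out, the last holds). The fingers move at their own pace and stop on an object; "squeeze" is the grip in N (left out, the last holds). Time passes only in rows, so rows that repeat a pose let the fingers close. It gives the time, the measured TCP pose, the force and the opening at its end, in the units of the state.
- robot.get_obs(): the state, without advancing time (a new reading comes with each control period).
- robot.camera(name): name is "scene" or "top"; returns a dict with "color" (400x640x3 uint8, red, green, blue), "z_map" (400x640 float32, m along the optical axis (not along the pixel's ray), 0 where there is no reading), "intrinsics" (3x3 intrinsics, pixels), "R" (3x3) and "t" (3): a world point X has camera coordinates R X + t. Camera axes: x right, y down, z forward; pixel columns grow to the right and rows downward; lengths in m; the calibration is good to about 2 mm. A picture is of the moment at which its call begins.
- robot.hand_in(): hands the job in, once; it reports no verdict.
Trained networks look in the newest picture that a camera, given by its name, has taken for a name from the list of things; names that differ only in an ending like _2 or _b are one class to them, and where a whole thing is asked for, a point or a joint stands for the part that bears it (a point fixed in the world has none). Each returns a list of dicts, best first, with "p" (0 to 1); they miss things now and then, are a little off and sometimes report something else, mostly with a low value. They report only what shows in the picture. A call takes as long as a camera call. They do not tell look-alikes from the thing itself.
- robot.outline_of(label, camera): "pixels" (400x640 bool, what is visible of it) and "xy" ([column, row] in pixels, amid what is visible of it).
- robot.tip_of(label, camera): "xy" ([column, row] in pixels: a listed point, or the origin of a listed thing).
The state is a dict: "time": time; "q": joint angles; "joint_velocities": joint speeds; "joint_torque": joint torques, N m; "position": TCP position; "tool_rot": TCP orientation; "ft_force": force on the tool from outside, world axes, zero at the start; "moment": the same for the moment, N m; "grip_width": finger opening in m.
Only numpy, scipy, OpenCV 4.12 (cv2) and the standard library are available. Lean on these libraries where they do the work, as an engineer would, in place of code of your own. Each camera call takes 0.05 s, during which the arm holds its last target.

## Working session

There is one attempt and no reset: what is moved stays moved. The work goes in short steps, Python scripts to look and compute and a tool call to move; the robot and the scene stay as the last step left them, time stands still between calls to the robot, and variables do not carry over. Pictures are saved under pics/ and viewed, and the job is handed in when it is done.

Besides the shell and the picture viewer there is one more tool, called after "Emit:" as name(argument=value, ...), one argument or row to a line, values as JSON. send_rows: Moves the arm, as the interface text tells. Its arguments: {"type":"object","properties":{"deltas":{"type":"array","items":{"type":"object","properties":{"tx":{"type":"number"},"ty":{"type":"number"},"tz":{"type":"number"},"rx":{"type":"number"},"ry":{"type":"number"},"rz":{"type":"number"}}}},"claw":{"type":"number"},"squeeze":{"type":"number"}},"required":["deltas"]}

```bash
mkdir -p pics
python3 - <<'E'
from rig import robot
import cv2,numpy as np
o=robot.get_obs();print(o)
for n in("scene","top"):
    c=robot.camera(n);cv2.imwrite(f"pics/{n}0.png",c["color"][...,::-1]);print(n,c["intrinsics"],c["R"],c["t"])
    np.savez(f"{n}0.npz",**c)
E
```

```text
{'time': 0.0, 'q': array([-1.34552900e+00,  5.28478837e-01,  1.43391329e+00,  2.36434066e-06,
        1.18142563e+00, -1.78516613e-01]), 'joint_velocities': array([ 0.0016414 , -0.00044449,  0.00068663,  0.00054229, -0.00118714,
       -0.00110359]), 'joint_torque': array([ 2.44174225e-04, -4.40037918e+01, -1.76593155e+01,  6.32757484e-02,
        5.80548355e-02, -1.58522348e-04]), 'position': array([ 0.2454111 , -0.57398817,  0.22156038]), 'tool_rot': array([ 9.79688432e-01,  2.00522665e-01, -2.49110597e-05, -1.11227415e-03]), 'ft_force': array([-0.2528546 ,  0.09337276, -0.38521599]), 'moment': array([-0.0121624 ,  0.00775475,  0.01933429]), 'grip_width': 0.08702993601953707}
scene [[397.77917822   0.         324.48059023]
 [  0.         397.77917822 194.42882526]
 [  0.           0.           1.        ]] [[ 0.99410531 -0.10757336  0.01351319]
 [-0.0731814  -0.757739   -0.64844127]
 [ 0.07999448  0.64363    -0.76114473]] [-0.54720124  0.14397257  0.85509514]
top [[507.64062383   0.         316.56602053]
 [  0.         507.64062383 198.35064183]
 [  0.           0.           1.        ]] [[ 0.34578385 -0.93831153 -0.00223552]
 [-0.90274168 -0.33202407 -0.27352784]
 [ 0.25591208  0.0965996  -0.96186149]] [-0.12113061  0.54142355  0.94282828]
```

View pics/scene0.png

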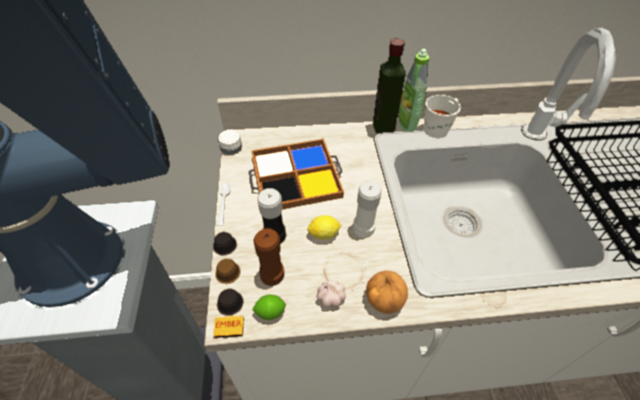

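View pics/top0.png

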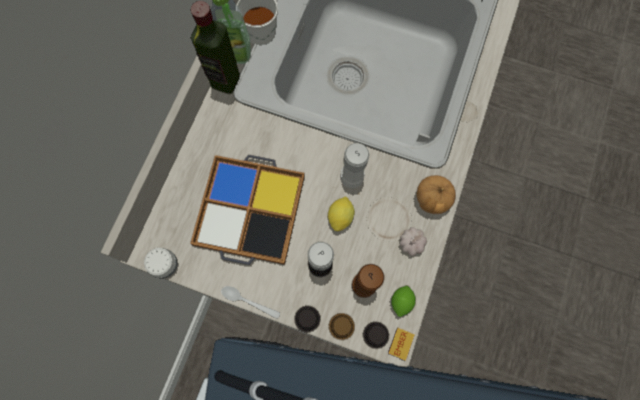

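The scene picture shows the white mill (367,210), black mill (270,215), lemon (324,228) and garlic (331,293). Possible mix-ups are the brown mill (268,256), the onion (387,292), the lime (269,307), and the black and brown jars at (224,243), (228,270) and (230,301). The tray pads are white (272,163), blue (310,157), black (285,188) and yellow (320,184).

```bash
cat > h.py <<'E'
import numpy as np,cv2
def world(c):
    z=c["z_map"];K=c["intrinsics"];v,u=np.mgrid[:400,:640]
    P=np.stack([(u-K[0,2])/K[0,0]*z,(v-K[1,2])/K[1,1]*z,z],-1)
    W=(P-c["t"])@c["R"]; W[z==0]=np.nan
    return W
def proj(c,X):
    p=c["intrinsics"]@(c["R"]@np.asarray(X)+c["t"]);return p[:2]/p[2]
def ray_at(c,uv,z):
    K=c["intrinsics"];d=c["R"].T@np.array([(uv[0]-K[0,2])/K[0,0],(uv[1]-K[1,2])/K[1,1],1]);o=-c["R"].T@c["t"]
    return o+d*(z-o[2])/d[2]
E
python3 - <<'E'
from rig import robot
from h import *
for n in("scene","top"):
    c=robot.camera(n);W=world(c)
    for l in "lemon garlic salt_mill pepper_mill pad_yellow pad_blue pad_white pad_black onion lime".split():
        tip=[(np.round(t["xy"]).tolist(),round(t["p"],2),ray_at(c,t["xy"],0.0 if 'pad' not in l else .008)[:2].round(3)) for t in robot.tip_of(l,n)[:3]]
        print(n,l,"TIP",tip)
        for r in robot.outline_of(l,n)[:3]:
            m=cv2.erode(r["pixels"].astype(np.uint8),np.ones((3,3)))>0
            w=W[m];w=w[~np.isnan(w[:,0])]
            if len(w)<5: continue
            col=c["color"][m].mean(0).astype(int)
            print("   ",np.round(r["xy"]),round(r["p"],2),len(w),"med",np.median(w,0).round(3),"lo",np.percentile(w,2,axis=0).round(3),"hi",np.percentile(w,98,axis=0).round(3),col)
E
```

```text
scene lemon TIP [([324.0, 237.0], 0.77, array([0.55 , 0.009]))]
scene garlic TIP [([332.0, 295.0], 0.92, array([ 0.551, -0.135])), ([385.0, 301.0], 0.64, array([ 0.656, -0.158]))]
    [331. 292.] 0.71 515 med [ 0.546 -0.15   0.037] lo [ 0.523 -0.167  0.024] hi [ 0.57  -0.126  0.053] [209 185 169]
    [315. 183.] 0.54 596 med [0.55  0.168 0.006] lo [0.514 0.136 0.003] hi [0.588 0.202 0.008] [250 232  31]
scene salt_mill TIP [([361.0, 228.0], 0.86, array([0.638, 0.024]))]
    [367. 206.] 0.61 984 med [0.639 0.006 0.102] lo [ 0.621 -0.001  0.013] hi [0.661 0.034 0.143] [156 152 141]
scene pepper_mill TIP [([268.0, 275.0], 0.85, array([ 0.421, -0.076])), ([276.0, 236.0], 0.77, array([0.442, 0.022])), ([310.0, 159.0], 0.48, array([0.541, 0.265]))]
    [271. 214.] 0.62 764 med [0.442 0.005 0.119] lo [ 0.421 -0.002  0.021] hi [0.46  0.032 0.143] [121 118 110]
    [264. 254.] 0.56 1137 med [ 0.433 -0.094  0.11 ] lo [ 0.412 -0.101  0.012] hi [ 0.453 -0.065  0.143] [86 48 24]
scene pad_yellow TIP [([319.0, 187.0], 0.94, array([0.554, 0.154]))]
    [315. 182.] 0.89 640 med [0.549 0.167 0.006] l
[... 2620 characters left out ...]
39])), ([354.0, 178.0], 0.53, array([0.64 , 0.019]))]
    [224. 224.] 0.57 1350 med [0.441 0.248 0.007] lo [0.403 0.209 0.003] hi [0.48  0.286 0.011] [203 207 199]
top pad_black TIP [([267.0, 236.0], 0.78, array([0.454, 0.149]))]
    [268. 236.] 0.57 1347 med [0.455 0.152 0.007] lo [0.417 0.115 0.003] hi [0.495 0.191 0.011] [38 40 41]
top onion TIP [([433.0, 203.0], 0.91, array([ 0.647, -0.158]))]
    [436. 199.] 0.58 1004 med [ 0.643 -0.149  0.065] lo [ 0.616 -0.183  0.044] hi [ 0.677 -0.118  0.084] [133 100  60]
top lime TIP [([404.0, 301.0], 0.56, array([ 0.427, -0.162]))]
    [405. 304.] 0.59 464 med [ 0.421 -0.154  0.044] lo [ 0.398 -0.173  0.032] hi [ 0.447 -0.135  0.05 ] [ 79 121  36]
```

Run:
```python
from rig import robot
from h import *
from scipy.optimize import least_squares
Cs={n:robot.camera(n) for n in("scene","top")};Ws={n:world(c) for n,c in Cs.items()}
for l,(x,y) in dict(salt=(.638,.022),pepper=(.44,.024),brown=(.428,-.073)).items():
  for n in Cs:
    W=Ws[n];near=np.hypot(W[...,0]-x,W[...,1]-y)<.06
    t=W[near&(W[...,2]>.141)][:,:2]
    if len(t)>20:
        (cx,cy),r=cv2.minEnclosingCircle((t*1000).astype(np.float32))
        print(l,n,len(t),"top disc",t.mean(0).round(4),cx,cy,r)
    s=W[near&(W[...,2]>.03)&(W[...,2]<.08)][:,:2]
    s2=W[near&(W[...,2]>.105)&(W[...,2]<.135)][:,:2]
    for q,R in((s,.026),(s2,.024)):
      if len(q)>15:
        f=least_squares(lambda c:np.hypot(*(q-c).T)-R,[x,y],loss='soft_l1',f_scale=.002)
        print("   side",len(q),f.x.round(4))
# silhouettes of ellipsoids
for l,z in(("lemon",.028),("lime",.025),("garlic",.02),("onion",.033)):
  for n in Cs:
    W=Ws[n]
    rs=robot.outline_of(l,n)
    for r in rs[:1]:
      m=r["pixels"];ys,xs=np.nonzero(m)
      q=np.array([ray_at(Cs[n],(a,b),z)[:2] for a,b in zip(xs,ys)]);mu=q.mean(0);ev,V=np.linalg.eigh(np.cov((q-mu).T))
      w=W[m];w=w[w[:,2]>.01]
      hi=w[w[:,2]>np.nanpercentile(w[:,2],85)]
      print(l,n,mu.round(4),"axes",(4*np.sqrt(ev)).round(3),"long yaw",np.arctan2(V[1,1],V[0,1]).round(2),"topmean",hi.mean(0).round(4),"rect",cv2.minAreaRect((w[:,:2]*1000).astype(np.float32)))
c=Cs["scene"]
for n,box in(("scene",(150,130,260,220)),("top",(200,130,280,220))):
    x,y,w,h=box;im=Cs[n]["color"][y:y+h,x:x+w,::-1];im=cv2.resize(im,None,fx=2.6,fy=2.6,interpolation=cv2.INTER_CUBIC);cv2.imwrite(f"pics/crop_{n}.png",im)
for n in Cs:
    W=Ws[n]; k=(W[...,0]>.3)&(W[...,0]<.65)&(W[...,1]>.1)&(W[...,1]<.35)&(W[...,2]>.015)&(W[...,2]<.03)
    print(n,"tray wall",cv2.minAreaRect((W[k][:,:2]*1000).astype(np.float32)),np.median(W[k][:,2]))
```

```text
salt scene 187 top disc [0.6436 0.0221] 644.1640014648438 21.85225486755371 21.712108612060547
   side 295 [0.6446 0.029 ]
   side 224 [0.6445 0.0236]
salt top 300 top disc [0.642  0.0254] 642.188720703125 25.52652359008789 22.37255096435547
   side 193 [0.6471 0.0267]
   side 137 [0.6426 0.0258]
pepper scene 182 top disc [0.4385 0.0204] 438.374755859375 20.538818359375 21.274887084960938
   side 194 [0.4379 0.0281]
   side 234 [0.4382 0.0224]
pepper top 334 top disc [0.4366 0.0242] 436.1008605957031 24.573657989501953 22.014915466308594
   side 62 [0.4417 0.0265]
   side 68 [0.4364 0.0244]
brown scene 235 top disc [ 0.4312 -0.0778] 430.9707336425781 -78.14559173583984 21.51601219177246
   side 273 [ 0.4301 -0.0711]
   side 235 [ 0.4312 -0.0768]
brown top 334 top disc [ 0.4299 -0.0738] 429.0143127441406 -74.27095794677734 22.498685836791992
   side 70 [ 0.4339 -0.0762]
   side 77 [ 0.4296 -0.0745]
lemon scene [0.5507 0.0183] axes [0.068 0.076] long yaw -2.72 topmean [0.5512 0.0163 0.0535] rect ((549.0894165039062, 14.429733276367188), (53.35466766357422, 63.99092483520508), 57.194549
[... 592 characters left out ...]
50292969), 39.78357696533203)
onion scene [ 0.6563 -0.154 ] axes [0.08 0.09] long yaw 1.11 topmean [ 0.6539 -0.1572  0.0767] rect ((653.3173828125, -160.49810791015625), (72.38627624511719, 73.32159423828125), 35.403499603271484)
onion top [ 0.6553 -0.1532] axes [0.082 0.086] long yaw 3.07 topmean [ 0.6523 -0.1517  0.0773] rect ((650.2360229492188, -150.3743896484375), (79.97767639160156, 74.59530639648438), 51.27626037597656)
scene tray wall ((455.3680419921875, 214.12037658691406), (225.972900390625, 323.99908447265625), 85.53116607666016) 0.020446100490764084
top tray wall ((462.843017578125, 226.12255859375), (294.789306640625, 246.92306518554688), 8.453911781311035) 0.021687839270350354
```

View pics/crop_scene.png

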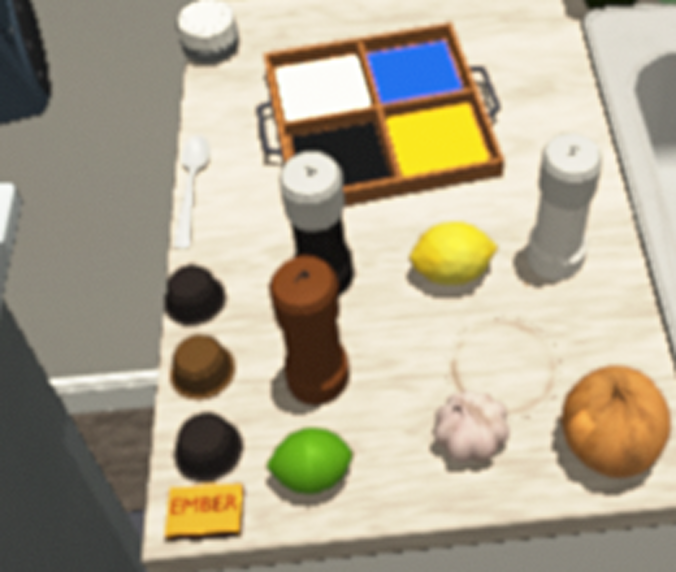

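View pics/crop_top.png

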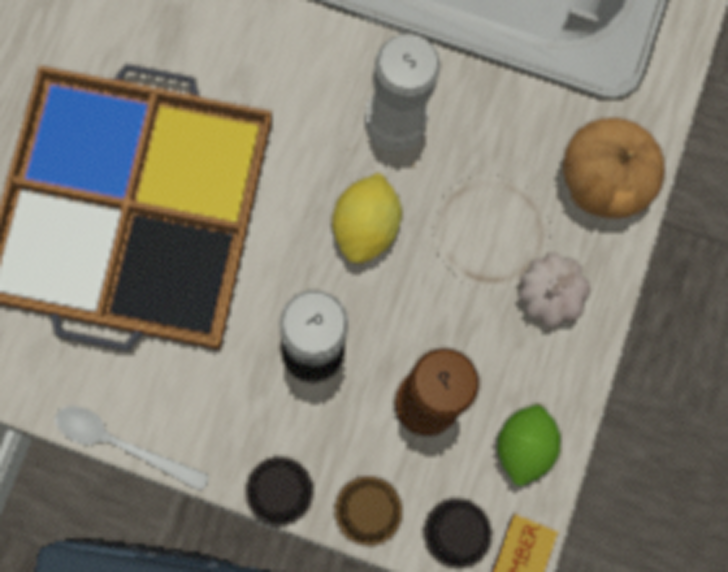

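The crops confirm the choice: the pepper mill is the black-bodied "P" at scene (270,215), not the brown "P" at (268,256). The salt mill is the white "S" at (367,210). Next I measure the lemon's yaw, the tray frame and the back wall.

```bash
cat >> h.py <<'E'
def pose():
    from rig import robot
    o=robot.get_obs();x,y,z,w=o["tool_rot"]
    from scipy.spatial.transform import Rotation as Ro
    R=Ro.from_quat(o["tool_rot"]).as_matrix()
    return o,np.array(o["position"]),R
def plan(X,th=None):
    """print tool-axis delta to reach TCP X (m), pointing down, tool x at world yaw th"""
    from scipy.spatial.transform import Rotation as Ro
    o,p,R=pose();d=R.T@(np.asarray(X)-p)*100
    cur=np.arctan2(R[1,0],R[0,0])
    if th is None: th=cur
    else:
        th=cur+(th-cur+np.pi/2)%np.pi-np.pi/2
    Rt=np.array([[np.cos(th),np.sin(th),0],[np.sin(th),-np.cos(th),0],[0,0,-1]])
    rv=Ro.from_matrix(R.T@Rt).as_rotvec()
    q1=np.arctan2(X[1],X[0]);q6=q1+np.pi/2-th
    print("t",round(o["time"],2),"pos",p.round(4),"yaw",cur.round(3),"delta cm",d.round(2),"rv",rv.round(3),"q6~",((q6+np.pi)%(2*np.pi)-np.pi).round(2),"grip",round(o["grip_width"],4),"F",o["ft_force"].round(1))
E
python3 - <<'E'
from h import *
from scipy.optimize import least_squares
for n in("scene","top"):
    c=dict(np.load(n+"0.npz"));W=world(c);hsv=cv2.cvtColor(c["color"],cv2.COLOR_RGB2HSV).astype(int)
    m=(hsv[...,0]>20)&(hsv[...,0]<35)&(hsv[...,1]>120)&(np.hypot(W[...,0]-.55,W[...,1]-.018)<.06)
    v,u=np.nonzero(m)
    # ellipsoid silhouette fit: IoU-free, moments match of projected ellipsoid points
    def ell(p):
        x,y,th=p;a=np.random.default_rng(0).normal(size=(4000,3));a/=np.linalg.norm(a,axis=1)[:,None]
        a*= [.037,.0275,.028];C,S=np.cos(th),np.sin(th)
        X=np.c_[x+C*a[:,0]-S*a[:,1],y+S*a[:,0]+C*a[:,1],.028+a[:,2]]
        q=(c["R"]@X.T).T+c["t"];q=(c["intrinsics"]@q.T).T;q=q[:,:2]/q[:,2:]
        h=cv2.convexHull(q.astype(np.float32));M=cv2.moments(h)
        A=M["m00"];return np.array([M["m10"]/A,M["m01"]/A,3*M["mu20"]/A/10,3*M["mu02"]/A/10,3*M["mu11"]/A/10])
    M=cv2.moments(m.astype(np.uint8),True);A=M["m00"]
    t=np.array([M["m10"]/A,M["m01"]/A,3*M["mu20"]/A/10,3*M["mu02"]/A/10,3*M["mu11"]/A/10])
    for g in(0,.5,1,-.5):
        f=least_squares(lambda p:ell(p)-t,[.55,.018,g],diff_step=1e-3);print(n,"lemon",A,f.x.round(4),round(f.cost,3))
    # height map
    print("pads")
    H={}
    for (lx,hx,ly,hy) in((.38,.68,.31,.34),(.38,.68,.34,.37),(.38,.68,.37,.40),(.38,.68,.40,.43),(.6,.68,.25,.31)):
        k=(W[...,0]>lx)&(W[...,0]<hx)&(W[...,1]>ly)&(W[...,1]<hy)&(W[...,2]<.5)
        print((lx,hx,ly,hy),"zmax",[round(float(np.nanmax(np.r_[-1,W[k&(W[...,0]>a)&(W[...,0]<=a+.06)][:,2]])),3) for a in(.38,.44,.5,.56,.62)])
    for nm,(x,y),cond in(("yellow",(.549,.168),lambda h:(abs(h[...,0]-27)<7)&(h[...,1]>130)),("blue",(.535,.263),lambda h:(abs(h[...,0]-108)<10)&(h[...,1]>130)),("white",(.4415,.249),lambda h:(h[...,1]<40)&(h[...,2]>190)),("black",(.4555,.154),lambda h:(h[...,2]<60))):
        k=cond(hsv)&(abs(W[...,0]-x)<.055)&(abs(W[...,1]-y)<.055)&(W[...,2]<.013)
        k=cv2.morphologyEx(k.astype(np.uint8),cv2.MORPH_OPEN,np.ones((3,3)))>0
        w=W[k];r=cv2.minAreaRect((w[:,:2]*1000).astype(np.float32))
        print(nm,w[:,2].mean().round(4),w.mean(0).round(4)[:2],np.round(r[0],1),np.round(r[1],1),round(r[2],1))
E
```

```text
scene lemon 583.0 [ 0.5503  0.0174 -0.0009] 2.286
scene lemon 583.0 [0.5504 0.0174 0.1123] 1.965
scene lemon 583.0 [0.5504 0.0174 0.113 ] 1.965
scene lemon 583.0 [0.5504 0.0174 0.1118] 1.965
pads
(0.38, 0.68, 0.31, 0.34) zmax [0.003, 0.003, 0.024, 0.024, 0.003]
(0.38, 0.68, 0.34, 0.37) zmax [0.002, 0.003, 0.003, 0.002, 0.002]
(0.38, 0.68, 0.37, 0.4) zmax [0.101, 0.098, 0.099, 0.101, 0.1]
(0.38, 0.68, 0.4, 0.43) zmax [0.357, 0.354, 0.353, 0.35, 0.348]
(0.6, 0.68, 0.25, 0.31) zmax [-1.0, -1.0, -1.0, 0.021, 0.002]
yellow 0.0059 [0.5504 0.1699] [551.3 171.9] [86.1 82.1] 8.6
blue 0.0059 [0.5362 0.2654] [536.1 265.8] [82.1 75.9] 9.5
white 0.0057 [0.4419 0.2496] [432.1 248.7] [111.   80.7] 15.1
black 0.0059 [0.4666 0.1629] [457.7 157.1] [80.7 72.7] 8.9
top lemon 642.0 [0.5487 0.0197 0.0593] 3.582
top lemon 642.0 [0.5487 0.0197 0.059 ] 3.582
top lemon 642.0 [0.5487 0.0197 0.0597] 3.582
top lemon 642.0 [0.5487 0.0197 0.0587] 3.582
pads
(0.38, 0.68, 0.31, 0.34) zmax [0.005, 0.004, 0.027, 0.028, 0.006]
(0.38, 0.68, 0.34, 0.37) zmax [0.006, 0.006, 0.006, 0.006, 0.005]
(0.38, 0.68, 0.37, 0.4) zmax [0.008, 0.006, 0.007, 0.006, 0.005]
(0.38, 0.68, 0.4, 0.43) zmax [0.5, 0.5, 0.5, 0.5, 0.444]
(0.6, 0.68, 0.25, 0.31) zmax [-1.0, -1.0, -1.0, 0.023, 0.006]
yellow 0.0066 [0.5507 0.1676] [551.1 168.4] [87.3 87.6] 8.5
blue 0.0069 [0.5364 0.2614] [536.8 261.7] [81.9 82.3] 8.4
white 0.0067 [0.4417 0.2472] [442.2 247.4] [82.8 83.4] 8.5
black 0.0067 [0.456  0.1534] [456.9 153.7] [82.8 80.9] 8.6
```

```bash
python3 -c "
from h import *
plan([.5465,-.141,.20],0.0)"
```

```text
t 2.7 pos [ 0.2456 -0.5747  0.2226] yaw 0.404 delta cm [ 44.71 -28.06   2.26] rv [0.    0.    0.404] q6~ 1.32 grip 0.0871 F [0.9 0.2 0.3]
```

Emit:
send_rows(
  deltas=[
    {"tx":3.4,"ty":-2.1,"rz":0.08},
    {"tx":6.8,"ty":-4.2,"rz":0.16},
    {"tx":10.2,"ty":-6.3,"rz":0.24},
    {"tx":13.6,"ty":-8.4,"rz":0.32},
    {"tx":17,"ty":-10.5,"rz":0.404},
  ],
  claw=8.7,
)

```text
schema error: expected keys tx, ty, tz, rx, ry, rz
```

```bash
python3 -c "
from h import *
plan([.5465,-.141,.20],0.0)"
```

```text
t 2.7 pos [ 0.2456 -0.5747  0.2226] yaw 0.404 delta cm [ 44.71 -28.06   2.26] rv [0.    0.    0.404] q6~ 1.32 grip 0.0871 F [0.9 0.2 0.3]
```

All six keys are needed in every row.

Emit:
send_rows(
  deltas=[
    {"tx":3.4,"ty":-2.1,"tz":0,"rx":0,"ry":0,"rz":0.08},
    {"tx":6.8,"ty":-4.2,"tz":0,"rx":0,"ry":0,"rz":0.16},
    {"tx":10.2,"ty":-6.3,"tz":0,"rx":0,"ry":0,"rz":0.24},
    {"tx":13.6,"ty":-8.4,"tz":0,"rx":0,"ry":0,"rz":0.32},
    {"tx":17,"ty":-10.5,"tz":0,"rx":0,"ry":0,"rz":0.404},
  ],
  claw=8.7,
)

```text
time: 3.12
position: [0.3613, -0.4099, 0.2227]
tool_rot: [1.0, -0.003, 0.0, 0.0]
ft_force: [0.7, -1.1, 0.2]
grip_width: 0.0869
```

```bash
python3 -c "
from h import *
plan([.5465,-.141,.20],0.0)"
```

```text
t 3.12 pos [ 0.3613 -0.4099  0.2227] yaw -0.005 delta cm [ 18.38 -26.99   2.27] rv [ 0.    -0.    -0.005] q6~ 1.32 grip 0.0869 F [ 0.7 -1.1  0.2]
```

Emit:
send_rows(
  deltas=[
    {"tx":2.3,"ty":-3.4,"tz":0,"rx":0,"ry":0,"rz":0},
    {"tx":4.6,"ty":-6.8,"tz":0,"rx":0,"ry":0,"rz":0},
    {"tx":6.9,"ty":-10.2,"tz":0,"rx":0,"ry":0,"rz":0},
    {"tx":9.2,"ty":-13.5,"tz":0,"rx":0,"ry":0,"rz":0},
    {"tx":11.5,"ty":-16.9,"tz":0,"rx":0,"ry":0,"rz":0},
  ],
)

```text
time: 3.53
position: [0.4766, -0.2408, 0.2228]
tool_rot: [1.0, -0.0, 0.0, 0.0]
ft_force: [1.6, -0.7, -0.8]
grip_width: 0.0869
```

Emit:
send_rows(
  deltas=[
    {"tx":2.3,"ty":-3.4,"tz":0,"rx":0,"ry":0,"rz":0},
    {"tx":4.6,"ty":-6.8,"tz":0,"rx":0,"ry":0,"rz":0},
    {"tx":6.9,"ty":-10.1,"tz":0,"rx":0,"ry":0,"rz":0},
    {"tx":6.9,"ty":-10.1,"tz":2.3,"rx":0,"ry":0,"rz":0},
    {"tx":6.9,"ty":-10.1,"tz":4.5,"rx":0,"ry":0,"rz":0},
  ],
)

```text
time: 3.95
position: [0.5474, -0.1393, 0.1785]
tool_rot: [1.0, 0.002, 0.002, 0.001]
ft_force: [0.1, -0.5, 0.1]
grip_width: 0.0866
```

Run:
```python
from h import *
from rig import robot
plan([.5465,-.141,.005],0.0)
for n in("top","scene"):
    c=robot.camera(n);cv2.imwrite(f"pics/g1_{n}.png",c["color"][...,::-1])
```

```text
t 3.95 pos [ 0.5474 -0.1393  0.1785] yaw 0.005 delta cm [-0.17  0.13 17.35] rv [ 0.002 -0.005  0.005] q6~ 1.32 grip 0.0866 F [ 0.1 -0.5  0.1]
```

View pics/g1_scene.png

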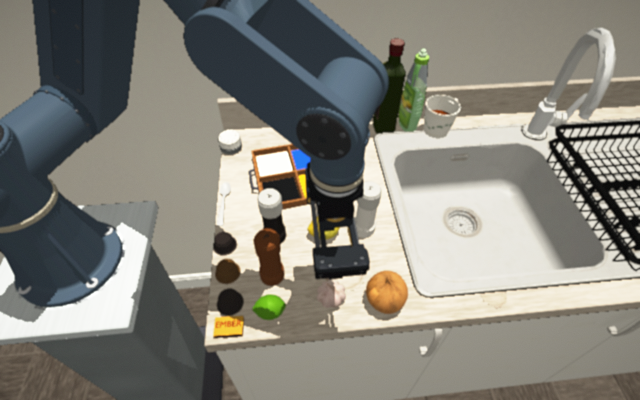

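Emit:
send_rows(
  deltas=[
    {"tx":-0.1,"ty":0.1,"tz":3.5,"rx":0,"ry":0,"rz":0},
    {"tx":-0.1,"ty":0.1,"tz":7,"rx":0,"ry":0,"rz":0},
    {"tx":-0.1,"ty":0.1,"tz":10,"rx":0,"ry":0,"rz":0},
    {"tx":-0.1,"ty":0.1,"tz":12,"rx":0,"ry":0,"rz":0},
    {"tx":-0.1,"ty":0.1,"tz":12,"rx":0,"ry":0,"rz":0},
  ],
)

```text
time: 4.47
position: [0.5413, -0.1421, 0.0546]
tool_rot: [1.0, -0.001, -0.003, -0.002]
ft_force: [-0.3, 0.0, 0.2]
grip_width: 0.0869
```

Run:
```python
from h import *
from rig import robot
plan([.5465,-.141,.005],0.0)
for n in("top","scene"):
    c=robot.camera(n);im=c["color"][160:340,250:440,::-1];cv2.imwrite(f"pics/g2_{n}.png",cv2.resize(im,None,fx=3,fy=3))
```

```text
t 4.47 pos [ 0.5413 -0.1421  0.0546] yaw -0.002 delta cm [ 0.55 -0.1   4.96] rv [-0.003  0.007 -0.002] q6~ 1.32 grip 0.0869 F [-0.3  0.   0.2]
```

View pics/g2_scene.png

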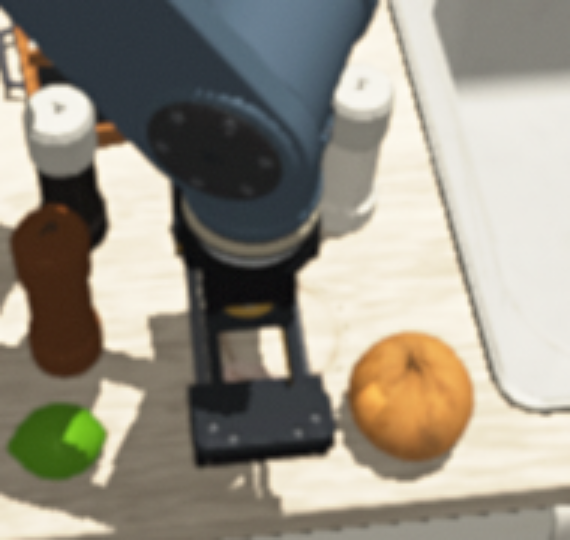

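View pics/g2_top.png

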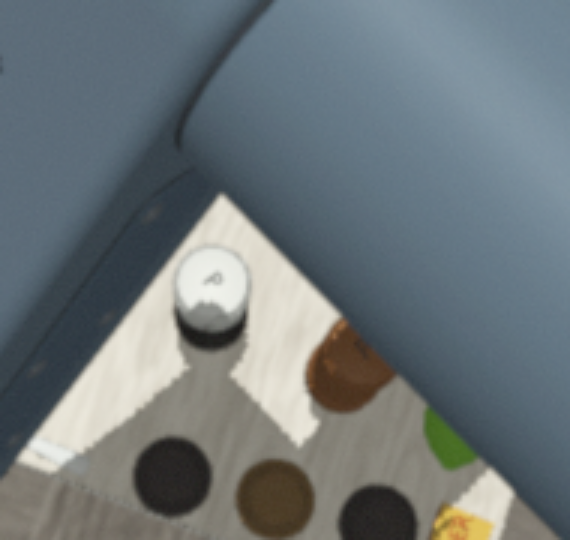

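Emit:
send_rows(
  deltas=[
    {"tx":0.3,"ty":-0.1,"tz":1.5,"rx":0,"ry":0,"rz":0},
    {"tx":0.4,"ty":-0.1,"tz":3,"rx":0,"ry":0,"rz":0},
    {"tx":0.4,"ty":-0.1,"tz":3.5,"rx":0,"ry":0,"rz":0},
    {"tx":0.4,"ty":-0.1,"tz":3.5,"rx":0,"ry":0,"rz":0},
  ],
)

```text
time: 4.9
position: [0.5482, -0.1418, 0.0234]
tool_rot: [1.0, -0.0, 0.0, 0.0]
ft_force: [0.3, 0.1, 0.9]
grip_width: 0.0871
```

Run:
```python
from h import *
plan([.5465,-.141,.005],0.0)
```

```text
t 4.9 pos [ 0.5482 -0.1418  0.0234] yaw -0.0 delta cm [-0.17 -0.08  1.84] rv [ 0.    -0.001 -0.   ] q6~ 1.32 grip 0.0871 F [0.3 0.1 0.9]
```

Emit:
send_rows(
  deltas=[
    {"tx":-0.1,"ty":-0.1,"tz":0.8,"rx":0,"ry":0,"rz":0},
    {"tx":-0.1,"ty":-0.1,"tz":1.5,"rx":0,"ry":0,"rz":0},
    {"tx":-0.1,"ty":-0.1,"tz":1.5,"rx":0,"ry":0,"rz":0},
    {"tx":-0.1,"ty":-0.1,"tz":1.5,"rx":0,"ry":0,"rz":0},
  ],
)

```text
time: 5.23
position: [0.5465, -0.1403, 0.0075]
tool_rot: [1.0, -0.0, -0.0, -0.0]
ft_force: [-0.1, 0.7, -0.3]
grip_width: 0.087
```

Run:
```python
from h import *
plan([.5465,-.141,.005],0.0)
```

```text
t 5.23 pos [ 0.5465 -0.1403  0.0075] yaw -0.0 delta cm [-0.    0.07  0.25] rv [-0.  0. -0.] q6~ 1.32 grip 0.087 F [-0.1  0.7 -0.3]
```

Close gently on the garlic.

Emit:
send_rows(
  deltas=[
    {"tx":0,"ty":0,"tz":0.2,"rx":0,"ry":0,"rz":0},
    {"tx":0,"ty":0,"tz":0.2,"rx":0,"ry":0,"rz":0},
    {"tx":0,"ty":0,"tz":0.2,"rx":0,"ry":0,"rz":0},
    {"tx":0,"ty":0,"tz":0.2,"rx":0,"ry":0,"rz":0},
    {"tx":0,"ty":0,"tz":0.2,"rx":0,"ry":0,"rz":0},
  ],
  claw=4.5,
  squeeze=10,
)

```text
time: 5.65
position: [0.5468, -0.1404, 0.0057]
tool_rot: [1.0, -0.0, 0.0, 0.0]
ft_force: [-0.6, 0.6, -0.0]
grip_width: 0.0616
```

Emit:
send_rows(
  deltas=[
    {"tx":0,"ty":0,"tz":0,"rx":0,"ry":0,"rz":0},
    {"tx":0,"ty":0,"tz":0,"rx":0,"ry":0,"rz":0},
    {"tx":0,"ty":0,"tz":0,"rx":0,"ry":0,"rz":0},
  ],
)

```text
time: 5.9
position: [0.5468, -0.1405, 0.0057]
tool_rot: [1.0, -0.0, 0.0, 0.0]
ft_force: [0.8, -0.0, 0.5]
grip_width: 0.0507
```

Emit:
send_rows(
  deltas=[
    {"tx":0,"ty":0,"tz":0,"rx":0,"ry":0,"rz":0},
    {"tx":0,"ty":0,"tz":0,"rx":0,"ry":0,"rz":0},
    {"tx":0,"ty":0,"tz":0,"rx":0,"ry":0,"rz":0},
  ],
)

```text
time: 6.15
position: [0.5468, -0.1405, 0.0056]
tool_rot: [1.0, -0.0, 0.0, 0.0]
ft_force: [-0.2, -0.6, 0.5]
grip_width: 0.0509
```

Emit:
send_rows(
  deltas=[
    {"tx":0,"ty":0,"tz":-1.5,"rx":0,"ry":0,"rz":0},
    {"tx":0,"ty":0,"tz":-5,"rx":0,"ry":0,"rz":0},
    {"tx":0,"ty":0,"tz":-9,"rx":0,"ry":0,"rz":0},
    {"tx":0,"ty":0,"tz":-13,"rx":0,"ry":0,"rz":0},
    {"tx":0,"ty":0,"tz":-17,"rx":0,"ry":0,"rz":0},
  ],
)

```text
time: 6.57
position: [0.546, -0.14, 0.1768]
tool_rot: [1.0, -0.0, -0.001, -0.0]
ft_force: [1.2, -0.2, -0.8]
grip_width: 0.0508
```

Run:
```python
from h import *
from rig import robot
plan([.5365,.263,.175],0.934)
c=robot.camera("scene");im=c["color"][100:360,200:460,::-1];cv2.imwrite(f"pics/g3.png",cv2.resize(im,None,fx=2,fy=2))
```

```text
t 6.57 pos [ 0.546  -0.14    0.1768] yaw -0.0 delta cm [ -0.96 -40.3    0.22] rv [-0.001  0.001 -0.934] q6~ 1.09 grip 0.0508 F [ 1.2 -0.2 -0.8]
```

View pics/g3.png

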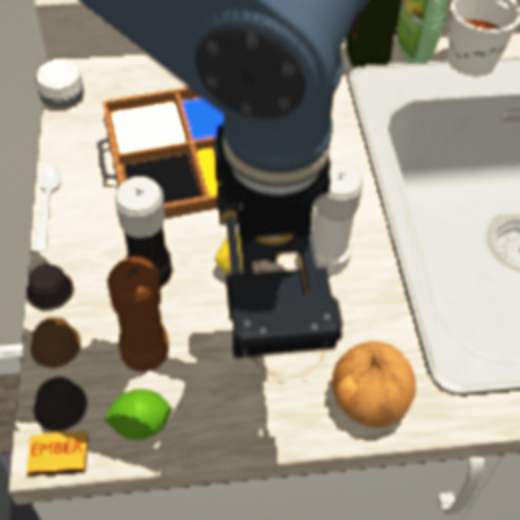

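The garlic is off the worktop at (331,293) and held. Onion and lime are in place.

Emit:
send_rows(
  deltas=[
    {"tx":0,"ty":-2.5,"tz":0,"rx":0,"ry":0,"rz":0},
    {"tx":-0.2,"ty":-6,"tz":0,"rx":0,"ry":0,"rz":0},
    {"tx":-0.4,"ty":-10,"tz":0,"rx":0,"ry":0,"rz":0},
    {"tx":-0.4,"ty":-14,"tz":0,"rx":0,"ry":0,"rz":0},
    {"tx":-0.5,"ty":-18,"tz":0,"rx":0,"ry":0,"rz":0},
  ],
)

```text
time: 7.03
position: [0.5412, 0.0411, 0.1753]
tool_rot: [1.0, -0.001, -0.0, -0.0]
ft_force: [1.4, 0.2, -0.9]
grip_width: 0.0506
```

Emit:
send_rows(
  deltas=[
    {"tx":0,"ty":-4,"tz":0,"rx":0,"ry":0,"rz":-0.1},
    {"tx":-0.1,"ty":-8,"tz":0,"rx":0,"ry":0,"rz":-0.2},
    {"tx":-0.2,"ty":-12,"tz":0,"rx":0,"ry":0,"rz":-0.3},
    {"tx":-0.3,"ty":-16,"tz":0,"rx":0,"ry":0,"rz":-0.4},
    {"tx":-0.4,"ty":-20,"tz":0,"rx":0,"ry":0,"rz":-0.5},
  ],
)

```text
time: 7.45
position: [0.537, 0.2416, 0.1751]
tool_rot: [0.968, 0.25, -0.0, -0.0]
ft_force: [1.1, -0.8, -0.5]
grip_width: 0.0509
```

Run:
```python
from h import *
plan([.5365,.263,.10],0.934)
```

```text
t 7.45 pos [0.537  0.2416 0.1751] yaw 0.505 delta cm [ 1.   -1.9   7.51] rv [-0.     0.001 -0.429] q6~ 1.09 grip 0.0509 F [ 1.1 -0.8 -0.5]
```

Emit:
send_rows(
  deltas=[
    {"tx":0.3,"ty":-0.5,"tz":0,"rx":0,"ry":0,"rz":-0.1},
    {"tx":0.6,"ty":-1,"tz":0,"rx":0,"ry":0,"rz":-0.2},
    {"tx":1,"ty":-1.9,"tz":1,"rx":0,"ry":0,"rz":-0.3},
    {"tx":1,"ty":-1.9,"tz":3,"rx":0,"ry":0,"rz":-0.4},
    {"tx":1,"ty":-1.9,"tz":6,"rx":0,"ry":0,"rz":-0.43},
  ],
)

```text
time: 7.87
position: [0.5392, 0.2626, 0.117]
tool_rot: [0.893, 0.451, 0.003, 0.001]
ft_force: [0.8, -1.1, -1.1]
grip_width: 0.0512
```

Run:
```python
from h import *
from rig import robot
plan([.5365,.263,.014],0.934)
c=robot.camera("scene");im=c["color"][100:260,200:460,::-1];cv2.imwrite(f"pics/g4.png",cv2.resize(im,None,fx=3,fy=3))
```

```text
t 7.87 pos [0.5392 0.2626 0.117 ] yaw 0.935 delta cm [-0.18 -0.29 10.3 ] rv [ 0.004 -0.005  0.001] q6~ 1.09 grip 0.0512 F [ 0.8 -1.1 -1.1]
```

View pics/g4.png

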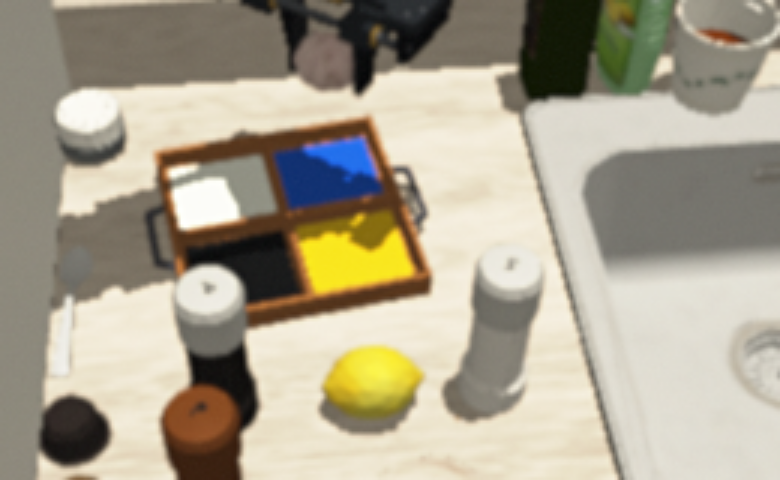

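Emit:
send_rows(
  deltas=[
    {"tx":-0.1,"ty":-0.2,"tz":2,"rx":0,"ry":0,"rz":0},
    {"tx":-0.1,"ty":-0.2,"tz":4.5,"rx":0,"ry":0,"rz":0},
    {"tx":-0.1,"ty":-0.2,"tz":7,"rx":0,"ry":0,"rz":0},
    {"tx":-0.1,"ty":-0.2,"tz":7.5,"rx":0,"ry":0,"rz":0},
    {"tx":-0.1,"ty":-0.2,"tz":7.5,"rx":0,"ry":0,"rz":0},
  ],
)

```text
time: 8.33
position: [0.5335, 0.2609, 0.0389]
tool_rot: [0.894, 0.448, -0.003, -0.001]
ft_force: [-0.1, 0.3, -0.6]
grip_width: 0.051
```

Run:
```python
from h import *
plan([.5365,.263,.0135],0.934)
```

```text
t 8.33 pos [0.5335 0.2609 0.0389] yaw 0.929 delta cm [0.36 0.12 2.54] rv [-0.003  0.004 -0.005] q6~ 1.09 grip 0.051 F [-0.1  0.3 -0.6]
```

Emit:
send_rows(
  deltas=[
    {"tx":0.1,"ty":0,"tz":0,"rx":0,"ry":0,"rz":0},
    {"tx":0.1,"ty":0,"tz":0.5,"rx":0,"ry":0,"rz":0},
    {"tx":0.1,"ty":0,"tz":1,"rx":0,"ry":0,"rz":0},
    {"tx":0.1,"ty":0,"tz":1,"rx":0,"ry":0,"rz":0},
  ],
)

```text
time: 8.67
position: [0.536, 0.2623, 0.0308]
tool_rot: [0.894, 0.448, 0.0, 0.0]
ft_force: [-0.5, -0.9, -0.1]
grip_width: 0.051
```

Run:
```python
from h import *
plan([.5365,.263,.0135],0.934)
```

```text
t 8.67 pos [0.536  0.2623 0.0308] yaw 0.93 delta cm [0.08 0.   1.73] rv [ 0.    -0.    -0.004] q6~ 1.09 grip 0.051 F [-0.5 -0.9 -0.1]
```

Emit:
send_rows(
  deltas=[
    {"tx":0.1,"ty":0,"tz":0.5,"rx":0,"ry":0,"rz":0},
    {"tx":0.1,"ty":0,"tz":1.0,"rx":0,"ry":0,"rz":0},
    {"tx":0.1,"ty":0,"tz":1.5,"rx":0,"ry":0,"rz":0},
    {"tx":0.1,"ty":0,"tz":1.6,"rx":0,"ry":0,"rz":0},
    {"tx":0.1,"ty":0,"tz":1.6,"rx":0,"ry":0,"rz":0},
  ],
)

```text
time: 9.08
position: [0.5359, 0.2629, 0.0138]
tool_rot: [0.894, 0.448, -0.001, -0.0]
ft_force: [0.2, 0.3, -0.4]
grip_width: 0.051
```

Emit:
send_rows(
  deltas=[
    {"tx":0,"ty":0,"tz":0,"rx":0,"ry":0,"rz":0},
    {"tx":0,"ty":0,"tz":0,"rx":0,"ry":0,"rz":0},
  ],
)

```text
time: 9.25
position: [0.5366, 0.2631, 0.0146]
tool_rot: [0.894, 0.448, 0.0, 0.0]
ft_force: [-0.2, -0.0, -0.4]
grip_width: 0.051
```

Now lower slightly and open to 6.6 cm.

Emit:
send_rows(
  deltas=[
    {"tx":0,"ty":0,"tz":0.2,"rx":0,"ry":0,"rz":0},
    {"tx":0,"ty":0,"tz":0.2,"rx":0,"ry":0,"rz":0},
  ],
)

```text
time: 9.42
position: [0.5368, 0.2632, 0.0127]
tool_rot: [0.894, 0.448, 0.0, 0.0]
ft_force: [0.6, 0.3, 0.3]
grip_width: 0.0509
```

Emit:
send_rows(
  deltas=[
    {"tx":0,"ty":0,"tz":0,"rx":0,"ry":0,"rz":0},
    {"tx":0,"ty":0,"tz":0,"rx":0,"ry":0,"rz":0},
    {"tx":0,"ty":0,"tz":0,"rx":0,"ry":0,"rz":0},
    {"tx":0,"ty":0,"tz":0,"rx":0,"ry":0,"rz":0},
    {"tx":0,"ty":0,"tz":0,"rx":0,"ry":0,"rz":0},
  ],
  claw=6.6,
)

```text
time: 9.83
position: [0.5365, 0.2631, 0.0126]
tool_rot: [0.894, 0.448, 0.0, 0.0]
ft_force: [0.2, -0.2, -0.0]
grip_width: 0.0654
```

Emit:
send_rows(
  deltas=[
    {"tx":0,"ty":0,"tz":-1,"rx":0,"ry":0,"rz":0},
    {"tx":0,"ty":0,"tz":-3,"rx":0,"ry":0,"rz":0},
    {"tx":0,"ty":0,"tz":-6,"rx":0,"ry":0,"rz":0},
    {"tx":0,"ty":0,"tz":-9,"rx":0,"ry":0,"rz":0},
    {"tx":0,"ty":0,"tz":-13,"rx":0,"ry":0,"rz":0},
  ],
)

```text
time: 10.25
position: [0.5348, 0.2625, 0.1427]
tool_rot: [0.894, 0.448, -0.002, -0.0]
ft_force: [0.6, -0.2, -0.2]
grip_width: 0.0659
```

Run:
```python
from h import *
from rig import robot
plan([.5495,.0185,.175],0.08)
c=robot.camera("scene");im=c["color"][100:260,200:460,::-1];cv2.imwrite(f"pics/g5.png",cv2.resize(im,None,fx=3,fy=3))
```

```text
t 10.25 pos [0.5348 0.2625 0.1427] yaw 0.93 delta cm [-18.69  15.76  -3.21] rv [-0.001  0.004  0.85 ] q6~ 1.52 grip 0.0659 F [ 0.6 -0.2 -0.2]
```

View pics/g5.png

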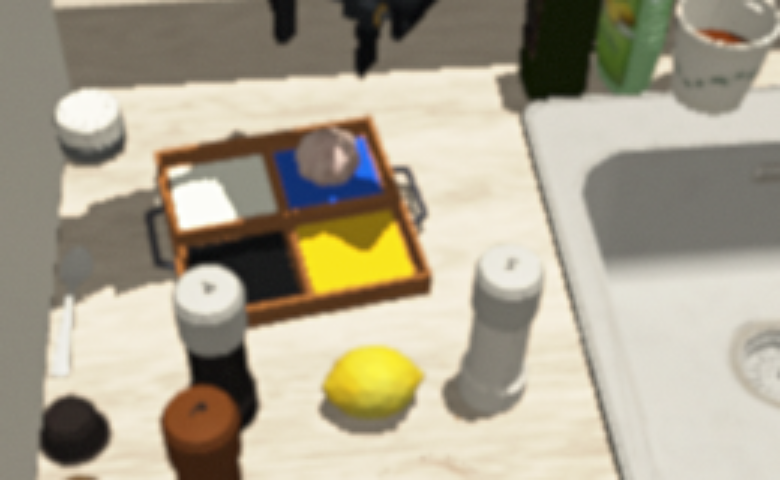

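The garlic stands on the blue pad (scene px ~ (309,153)). Next the lemon.

Emit:
send_rows(
  deltas=[
    {"tx":-2,"ty":1.7,"tz":-3,"rx":0,"ry":0,"rz":0.1},
    {"tx":-5,"ty":4.2,"tz":-3.2,"rx":0,"ry":0,"rz":0.2},
    {"tx":-8,"ty":6.7,"tz":-3.2,"rx":0,"ry":0,"rz":0.3},
    {"tx":-11,"ty":9.3,"tz":-3.2,"rx":0,"ry":0,"rz":0.4},
    {"tx":-14,"ty":11.8,"tz":-3.2,"rx":0,"ry":0,"rz":0.5},
  ],
  claw=8.4,
)

```text
time: 10.72
position: [0.5474, 0.0789, 0.1757]
tool_rot: [0.977, 0.211, 0.001, 0.0]
ft_force: [0.1, 0.2, -0.8]
grip_width: 0.0829
```

Run:
```python
from h import *
plan([.5495,.0185,.175],0.08)
```

```text
t 10.72 pos [0.5474 0.0789 0.1757] yaw 0.426 delta cm [-2.3   5.58  0.07] rv [ 0.001 -0.002  0.346] q6~ 1.52 grip 0.0829 F [ 0.1  0.2 -0.8]
```

Emit:
send_rows(
  deltas=[
    {"tx":-0.8,"ty":2,"tz":0,"rx":0,"ry":0,"rz":0.12},
    {"tx":-1.6,"ty":4,"tz":0,"rx":0,"ry":0,"rz":0.24},
    {"tx":-2.3,"ty":5.6,"tz":0,"rx":0,"ry":0,"rz":0.346},
    {"tx":-2.3,"ty":5.6,"tz":2,"rx":0,"ry":0,"rz":0.346},
    {"tx":-2.3,"ty":5.6,"tz":5,"rx":0,"ry":0,"rz":0.346},
  ],
)

```text
time: 11.13
position: [0.553, 0.0179, 0.1275]
tool_rot: [0.999, 0.041, 0.005, 0.001]
ft_force: [-0.3, 0.2, -0.9]
grip_width: 0.084
```

Run:
```python
from h import *
plan([.5495,.0185,.010],0.08)
```

```text
t 11.13 pos [0.553  0.0179 0.1275] yaw 0.081 delta cm [-0.46 -0.12 11.75] rv [ 0.002 -0.009  0.001] q6~ 1.52 grip 0.084 F [-0.3  0.2 -0.9]
```

Emit:
send_rows(
  deltas=[
    {"tx":0,"ty":0,"tz":3,"rx":0,"ry":0,"rz":0},
    {"tx":0,"ty":0,"tz":5,"rx":0,"ry":0,"rz":0},
    {"tx":0,"ty":0,"tz":6,"rx":0,"ry":0,"rz":0},
    {"tx":0,"ty":0,"tz":6,"rx":0,"ry":0,"rz":0},
    {"tx":0,"ty":0,"tz":6,"rx":0,"ry":0,"rz":0},
  ],
)

```text
time: 11.55
position: [0.5501, 0.0198, 0.0649]
tool_rot: [0.999, 0.042, 0.0, 0.0]
ft_force: [-0.1, -0.4, 1.1]
grip_width: 0.0841
```

Run:
```python
from h import *
from rig import robot
plan([.5495,.0185,.010],0.08)
c=robot.camera("scene");im=c["color"][130:290,200:460,::-1];cv2.imwrite(f"pics/l1.png",cv2.resize(im,None,fx=3,fy=3))
```

```text
t 11.55 pos [0.5501 0.0198 0.0649] yaw 0.084 delta cm [-0.07  0.12  5.49] rv [ 0.    -0.     0.004] q6~ 1.52 grip 0.0841 F [-0.1 -0.4  1.1]
```

View pics/l1.png

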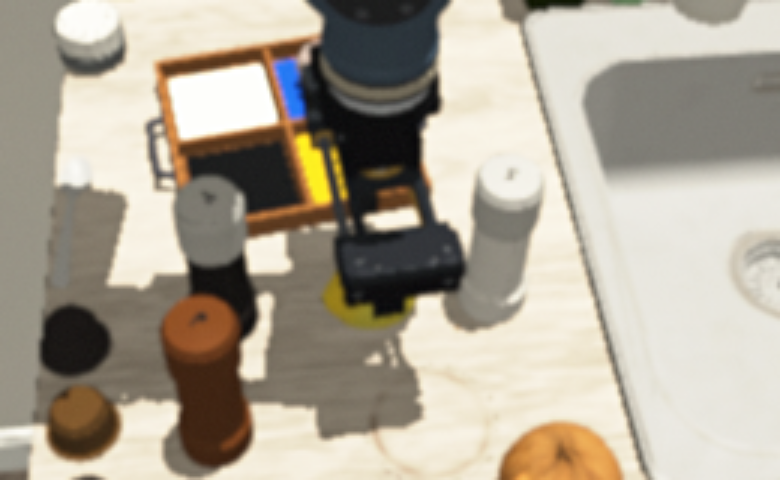

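Emit:
send_rows(
  deltas=[
    {"tx":-0.1,"ty":0.1,"tz":1.5,"rx":0,"ry":0,"rz":0},
    {"tx":-0.1,"ty":0.1,"tz":3,"rx":0,"ry":0,"rz":0},
    {"tx":-0.1,"ty":0.1,"tz":4.5,"rx":0,"ry":0,"rz":0},
    {"tx":-0.1,"ty":0.1,"tz":5.5,"rx":0,"ry":0,"rz":0},
    {"tx":-0.1,"ty":0.1,"tz":5.5,"rx":0,"ry":0,"rz":0},
  ],
)

```text
time: 12.02
position: [0.5486, 0.0188, 0.0092]
tool_rot: [0.999, 0.042, -0.0, -0.0]
ft_force: [0.4, 0.5, 0.5]
grip_width: 0.0844
```

Emit:
send_rows(
  deltas=[
    {"tx":0,"ty":0,"tz":0,"rx":0,"ry":0,"rz":0},
    {"tx":0,"ty":0,"tz":0,"rx":0,"ry":0,"rz":0},
    {"tx":0,"ty":0,"tz":0,"rx":0,"ry":0,"rz":0},
    {"tx":0,"ty":0,"tz":0,"rx":0,"ry":0,"rz":0},
    {"tx":0,"ty":0,"tz":0,"rx":0,"ry":0,"rz":0},
  ],
  claw=4.5,
  squeeze=15,
)

```text
time: 12.43
position: [0.5493, 0.0187, 0.0102]
tool_rot: [0.999, 0.042, 0.001, 0.0]
ft_force: [0.2, 0.1, -0.6]
grip_width: 0.0585
```

Emit:
send_rows(
  deltas=[
    {"tx":0,"ty":0,"tz":0,"rx":0,"ry":0,"rz":0},
    {"tx":0,"ty":0,"tz":0,"rx":0,"ry":0,"rz":0},
    {"tx":0,"ty":0,"tz":0,"rx":0,"ry":0,"rz":0},
    {"tx":0,"ty":0,"tz":0,"rx":0,"ry":0,"rz":0},
    {"tx":0,"ty":0,"tz":0,"rx":0,"ry":0,"rz":0},
  ],
)

```text
time: 12.85
position: [0.5492, 0.0186, 0.01]
tool_rot: [0.999, 0.042, 0.0, 0.0]
ft_force: [-0.8, -0.2, 6.0]
grip_width: 0.0537
```

Emit:
send_rows(
  deltas=[
    {"tx":0,"ty":0,"tz":-1.0,"rx":0,"ry":0,"rz":0},
    {"tx":0,"ty":0,"tz":-2.5,"rx":0,"ry":0,"rz":0},
    {"tx":0,"ty":0,"tz":-5,"rx":0,"ry":0,"rz":0},
    {"tx":0,"ty":0,"tz":-8,"rx":0,"ry":0,"rz":0},
    {"tx":0,"ty":0,"tz":-12,"rx":0,"ry":0,"rz":0},
  ],
)

```text
time: 13.27
position: [0.5464, 0.0192, 0.1287]
tool_rot: [0.999, 0.042, -0.003, -0.001]
ft_force: [0.8, 0.2, -0.5]
grip_width: 0.0532
```

Run:
```python
from h import *
from rig import robot
plan([.551,.169,.13],0.934)
c=robot.camera("scene");im=c["color"][130:290,200:460,::-1];cv2.imwrite(f"pics/l2.png",cv2.resize(im,None,fx=3,fy=3))
```

```text
t 13.27 pos [0.5464 0.0192 0.1287] yaw 0.084 delta cm [  1.71 -14.89  -0.11] rv [-0.004  0.005 -0.85 ] q6~ 0.93 grip 0.0532 F [ 0.8  0.2 -0.5]
```

View pics/l2.png

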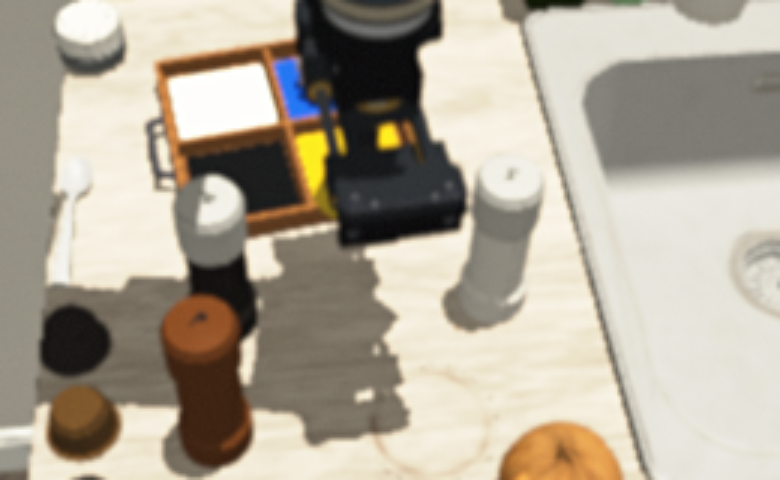

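The lemon is held. Carry it to yellow, turning it to the diagonal.

Emit:
send_rows(
  deltas=[
    {"tx":0.3,"ty":-2,"tz":0,"rx":0,"ry":0,"rz":-0.08},
    {"tx":0.6,"ty":-5,"tz":0,"rx":0,"ry":0,"rz":-0.18},
    {"tx":0.9,"ty":-8,"tz":0,"rx":0,"ry":0,"rz":-0.28},
    {"tx":1.2,"ty":-11,"tz":0,"rx":0,"ry":0,"rz":-0.38},
    {"tx":1.5,"ty":-14,"tz":0,"rx":0,"ry":0,"rz":-0.48},
  ],
)

```text
time: 13.73
position: [0.5514, 0.1608, 0.1295]
tool_rot: [0.96, 0.28, -0.0, -0.0]
ft_force: [1.0, -0.0, -0.2]
grip_width: 0.0533
```

Run:
```python
from h import *
plan([.551,.169,.13],0.934)
```

```text
t 13.73 pos [0.5514 0.1608 0.1295] yaw 0.568 delta cm [ 0.41 -0.71 -0.05] rv [-0.001  0.    -0.366] q6~ 0.93 grip 0.0533 F [ 1.  -0.  -0.2]
```

Emit:
send_rows(
  deltas=[
    {"tx":0.2,"ty":-0.3,"tz":0,"rx":0,"ry":0,"rz":-0.1},
    {"tx":0.4,"ty":-0.7,"tz":0,"rx":0,"ry":0,"rz":-0.2},
    {"tx":0.4,"ty":-0.7,"tz":1,"rx":0,"ry":0,"rz":-0.3},
    {"tx":0.4,"ty":-0.7,"tz":3,"rx":0,"ry":0,"rz":-0.366},
    {"tx":0.4,"ty":-0.7,"tz":5.5,"rx":0,"ry":0,"rz":-0.366},
  ],
)

```text
time: 14.15
position: [0.5528, 0.1682, 0.0755]
tool_rot: [0.893, 0.45, 0.002, 0.001]
ft_force: [0.4, -0.1, -0.9]
grip_width: 0.0536
```

Emit:
send_rows(
  deltas=[
    {"tx":0,"ty":0,"tz":2,"rx":0,"ry":0,"rz":0},
    {"tx":0,"ty":0,"tz":3,"rx":0,"ry":0,"rz":0},
    {"tx":0,"ty":0,"tz":3,"rx":0,"ry":0,"rz":0},
    {"tx":0,"ty":0,"tz":3,"rx":0,"ry":0,"rz":0},
    {"tx":0,"ty":0,"tz":3,"rx":0,"ry":0,"rz":0},
  ],
)

```text
time: 14.57
position: [0.5526, 0.1677, 0.0455]
tool_rot: [0.894, 0.448, 0.001, 0.0]
ft_force: [0.2, -0.0, -0.9]
grip_width: 0.0532
```

Run:
```python
from h import *
from rig import robot
plan([.551,.169,.018],0.934)
c=robot.camera("scene");im=c["color"][100:260,200:460,::-1];cv2.imwrite(f"pics/l3.png",cv2.resize(im,None,fx=3,fy=3))
```

```text
t 14.57 pos [0.5526 0.1677 0.0455] yaw 0.93 delta cm [ 0.01 -0.21  2.75] rv [ 0.001 -0.001 -0.004] q6~ 0.93 grip 0.0532 F [ 0.2 -0.  -0.9]
```

View pics/l3.png

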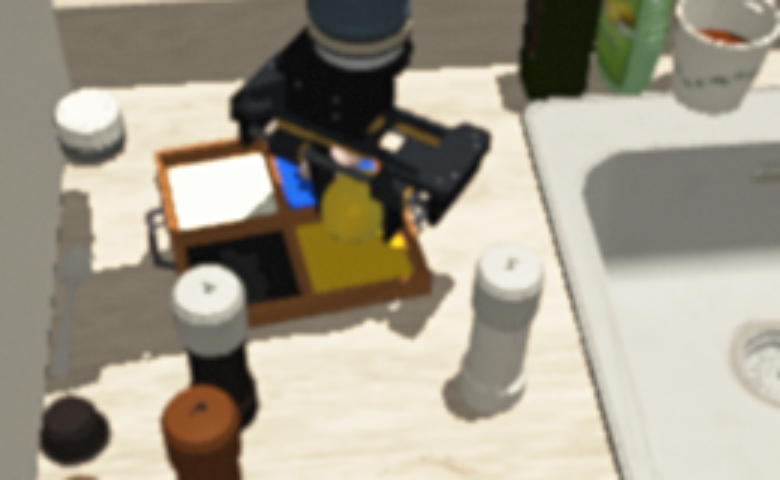

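Emit:
send_rows(
  deltas=[
    {"tx":0,"ty":-0.2,"tz":0.7,"rx":0,"ry":0,"rz":0},
    {"tx":0,"ty":-0.2,"tz":1.4,"rx":0,"ry":0,"rz":0},
    {"tx":0,"ty":-0.2,"tz":2.1,"rx":0,"ry":0,"rz":0},
    {"tx":0,"ty":-0.2,"tz":2.7,"rx":0,"ry":0,"rz":0},
    {"tx":0,"ty":-0.2,"tz":2.7,"rx":0,"ry":0,"rz":0},
  ],
)

```text
time: 15.03
position: [0.5498, 0.1688, 0.0166]
tool_rot: [0.894, 0.448, -0.0, -0.0]
ft_force: [0.1, 0.2, -1.7]
grip_width: 0.0531
```

Emit:
send_rows(
  deltas=[
    {"tx":0,"ty":0,"tz":0,"rx":0,"ry":0,"rz":0},
    {"tx":0,"ty":0,"tz":0.1,"rx":0,"ry":0,"rz":0},
    {"tx":0,"ty":0,"tz":0.1,"rx":0,"ry":0,"rz":0},
  ],
)

```text
time: 15.28
position: [0.5501, 0.1688, 0.0165]
tool_rot: [0.894, 0.448, -0.0, -0.0]
ft_force: [-0.3, 0.2, -1.4]
grip_width: 0.0534
```

Emit:
send_rows(
  deltas=[
    {"tx":0,"ty":0,"tz":0,"rx":0,"ry":0,"rz":0},
    {"tx":0,"ty":0,"tz":0,"rx":0,"ry":0,"rz":0},
    {"tx":0,"ty":0,"tz":0,"rx":0,"ry":0,"rz":0},
    {"tx":0,"ty":0,"tz":0,"rx":0,"ry":0,"rz":0},
    {"tx":0,"ty":0,"tz":0,"rx":0,"ry":0,"rz":0},
  ],
  claw=6.7,
)

```text
time: 15.7
position: [0.5502, 0.1687, 0.0167]
tool_rot: [0.894, 0.448, 0.0, 0.0]
ft_force: [-0.5, -0.6, -0.7]
grip_width: 0.0667
```

Emit:
send_rows(
  deltas=[
    {"tx":0,"ty":0,"tz":-1,"rx":0,"ry":0,"rz":0},
    {"tx":0,"ty":0,"tz":-3,"rx":0,"ry":0,"rz":0},
    {"tx":0,"ty":0,"tz":-6,"rx":0,"ry":0,"rz":0},
    {"tx":0,"ty":0,"tz":-10,"rx":0,"ry":0,"rz":0},
    {"tx":0,"ty":0,"tz":-14,"rx":0,"ry":0,"rz":0},
  ],
)

```text
time: 16.12
position: [0.5491, 0.1686, 0.158]
tool_rot: [0.894, 0.448, -0.001, -0.0]
ft_force: [1.3, -0.2, 0.7]
grip_width: 0.0671
```

Run:
```python
from h import *
from rig import robot
plan([.6435,.0245,.20],0.3)
c=robot.camera("scene");im=c["color"][100:260,200:460,::-1];cv2.imwrite(f"pics/l4.png",cv2.resize(im,None,fx=3,fy=3))
```

```text
t 16.12 pos [0.5491 0.1686 0.158 ] yaw 0.93 delta cm [-5.91 16.18 -4.22] rv [-0.001  0.002  0.63 ] q6~ 1.31 grip 0.0671 F [ 1.3 -0.2  0.7]
```

View pics/l4.png

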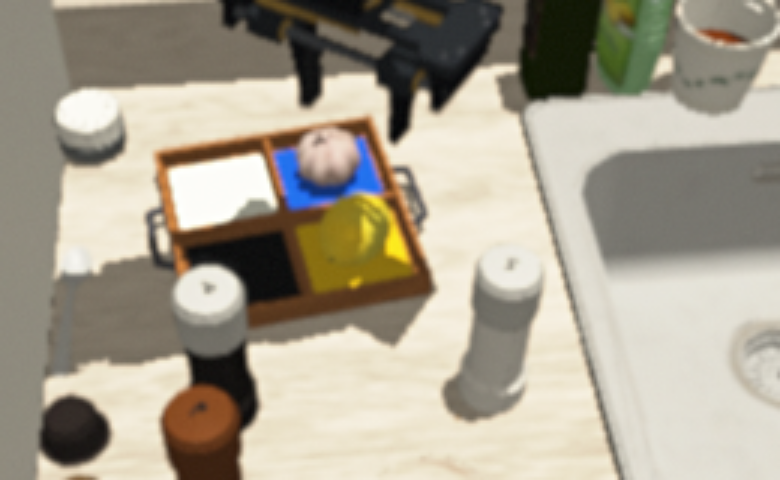

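Lemon and garlic are in their compartments. Next the white mill, keeping the current yaw.

Run:
```python
from h import *
plan([.6435,.0245,.185])
```

```text
t 16.17 pos [0.5547 0.1696 0.1666] yaw 0.93 delta cm [-6.31 15.81 -1.74] rv [ 0.011 -0.01  -0.   ] q6~ 0.68 grip 0.0669 F [2.  0.1 4.6]
```

Emit:
send_rows(
  deltas=[
    {"tx":-0.6,"ty":1.6,"tz":-2,"rx":0,"ry":0,"rz":0},
    {"tx":-2,"ty":5.3,"tz":-2.8,"rx":0,"ry":0,"rz":0},
    {"tx":-3.4,"ty":9.1,"tz":-2.8,"rx":0,"ry":0,"rz":0},
    {"tx":-4.8,"ty":12.8,"tz":-2.8,"rx":0,"ry":0,"rz":0},
    {"tx":-6,"ty":16.1,"tz":-2.8,"rx":0,"ry":0,"rz":0},
  ],
  claw=8.4,
)

```text
time: 16.58
position: [0.6445, 0.0224, 0.1859]
tool_rot: [0.894, 0.448, 0.001, 0.001]
ft_force: [0.5, 0.6, -0.2]
grip_width: 0.0831
```

Emit:
send_rows(
  deltas=[
    {"tx":0,"ty":0,"tz":0,"rx":0,"ry":0,"rz":0},
    {"tx":0,"ty":0,"tz":0,"rx":0,"ry":0,"rz":0},
    {"tx":0,"ty":0,"tz":0,"rx":0,"ry":0,"rz":0},
  ],
)

```text
time: 16.83
position: [0.6424, 0.0247, 0.1845]
tool_rot: [0.894, 0.448, -0.0, -0.001]
ft_force: [-0.8, 0.3, -0.4]
grip_width: 0.0841
```

Run:
```python
from h import *
from rig import robot
plan([.6435,.0245,.1])
c=robot.camera("scene");im=c["color"][100:260,250:510,::-1];cv2.imwrite(f"pics/s1.png",cv2.resize(im,None,fx=3,fy=3))
W=world(c)
```

```text
t 16.83 pos [0.6424 0.0247 0.1845] yaw 0.929 delta cm [0.06 0.11 8.45] rv [-0.001  0.    -0.   ] q6~ 0.68 grip 0.0841 F [-0.8  0.3 -0.4]
```

View pics/s1.png

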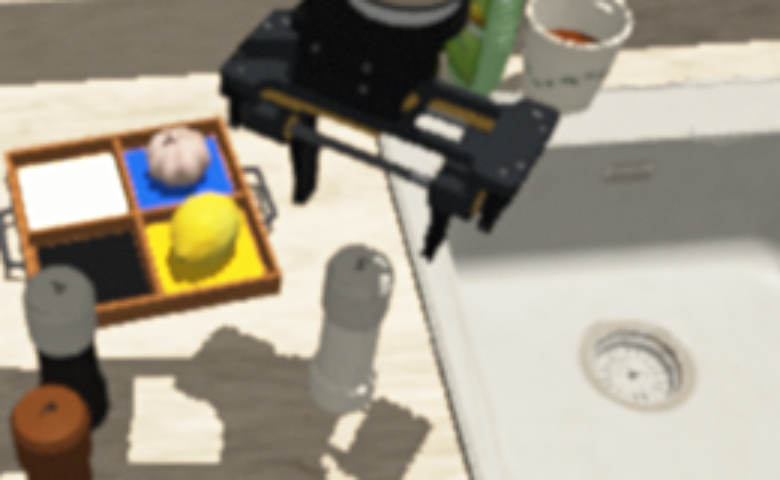

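Emit:
send_rows(
  deltas=[
    {"tx":0.1,"ty":0.1,"tz":1.5,"rx":0,"ry":0,"rz":0},
    {"tx":0.1,"ty":0.1,"tz":3,"rx":0,"ry":0,"rz":0},
    {"tx":0.1,"ty":0.1,"tz":4.5,"rx":0,"ry":0,"rz":0},
    {"tx":0.1,"ty":0.1,"tz":6,"rx":0,"ry":0,"rz":0},
    {"tx":0.1,"ty":0.1,"tz":7.5,"rx":0,"ry":0,"rz":0},
  ],
)

```text
time: 17.3
position: [0.6436, 0.0266, 0.1092]
tool_rot: [0.893, 0.449, -0.0, -0.0]
ft_force: [0.6, 0.0, 0.1]
grip_width: 0.0843
```

Emit:
send_rows(
  deltas=[
    {"tx":0,"ty":0,"tz":0.6,"rx":0,"ry":0,"rz":0},
    {"tx":0,"ty":0,"tz":0.9,"rx":0,"ry":0,"rz":0},
    {"tx":0,"ty":0,"tz":0.9,"rx":0,"ry":0,"rz":0},
    {"tx":0,"ty":0,"tz":0.9,"rx":0,"ry":0,"rz":0},
  ],
)

```text
time: 17.63
position: [0.6449, 0.0252, 0.1013]
tool_rot: [0.894, 0.449, 0.0, 0.0]
ft_force: [-0.2, 0.9, 0.6]
grip_width: 0.0839
```

Emit:
send_rows(
  deltas=[
    {"tx":0,"ty":0,"tz":0,"rx":0,"ry":0,"rz":0},
    {"tx":0,"ty":0,"tz":0,"rx":0,"ry":0,"rz":0},
    {"tx":0,"ty":0,"tz":0,"rx":0,"ry":0,"rz":0},
    {"tx":0,"ty":0,"tz":0,"rx":0,"ry":0,"rz":0},
    {"tx":0,"ty":0,"tz":0,"rx":0,"ry":0,"rz":0},
  ],
  claw=4,
  squeeze=25,
)

```text
time: 18.05
position: [0.6448, 0.0245, 0.1009]
tool_rot: [0.894, 0.448, 0.0, 0.0]
ft_force: [0.8, 0.4, -0.5]
grip_width: 0.0587
```

Emit:
send_rows(
  deltas=[
    {"tx":0,"ty":0,"tz":0,"rx":0,"ry":0,"rz":0},
    {"tx":0,"ty":0,"tz":0,"rx":0,"ry":0,"rz":0},
    {"tx":0,"ty":0,"tz":0,"rx":0,"ry":0,"rz":0},
    {"tx":0,"ty":0,"tz":0,"rx":0,"ry":0,"rz":0},
    {"tx":0,"ty":0,"tz":0,"rx":0,"ry":0,"rz":0},
  ],
)

```text
time: 18.47
position: [0.6445, 0.0247, 0.1006]
tool_rot: [0.894, 0.448, -0.0, -0.0]
ft_force: [-0.8, 0.2, 1.3]
grip_width: 0.0473
```

Emit:
send_rows(
  deltas=[
    {"tx":0,"ty":0,"tz":-1,"rx":0,"ry":0,"rz":0},
    {"tx":0,"ty":0,"tz":-2.5,"rx":0,"ry":0,"rz":0},
    {"tx":0,"ty":0,"tz":-5,"rx":0,"ry":0,"rz":0},
    {"tx":0,"ty":0,"tz":-8,"rx":0,"ry":0,"rz":0},
    {"tx":0,"ty":0,"tz":-10,"rx":0,"ry":0,"rz":0},
  ],
)

```text
time: 18.88
position: [0.6454, 0.0245, 0.2031]
tool_rot: [0.894, 0.448, 0.001, 0.001]
ft_force: [0.5, 0.6, -1.8]
grip_width: 0.0477
```

Emit:
send_rows(
  deltas=[
    {"tx":0,"ty":0,"tz":0,"rx":0,"ry":0,"rz":0},
    {"tx":0,"ty":0,"tz":0,"rx":0,"ry":0,"rz":0},
    {"tx":0,"ty":0,"tz":0,"rx":0,"ry":0,"rz":0},
  ],
)

```text
time: 19.13
position: [0.6434, 0.0247, 0.1992]
tool_rot: [0.894, 0.448, -0.001, -0.001]
ft_force: [-0.6, 0.8, -2.9]
grip_width: 0.0471
```

Run:
```python
from h import *
from rig import robot
plan([.442,.2485,.20])
c=robot.camera("scene");im=c["color"][80:260,250:510,::-1];cv2.imwrite(f"pics/s2.png",cv2.resize(im,None,fx=3,fy=3))
```

```text
t 19.13 pos [0.6434 0.0247 0.1992] yaw 0.93 delta cm [ 5.900e+00 -2.953e+01 -2.000e-02] rv [-0.002  0.002 -0.   ] q6~ 1.15 grip 0.0471 F [-0.6  0.8 -2.9]
```

View pics/s2.png

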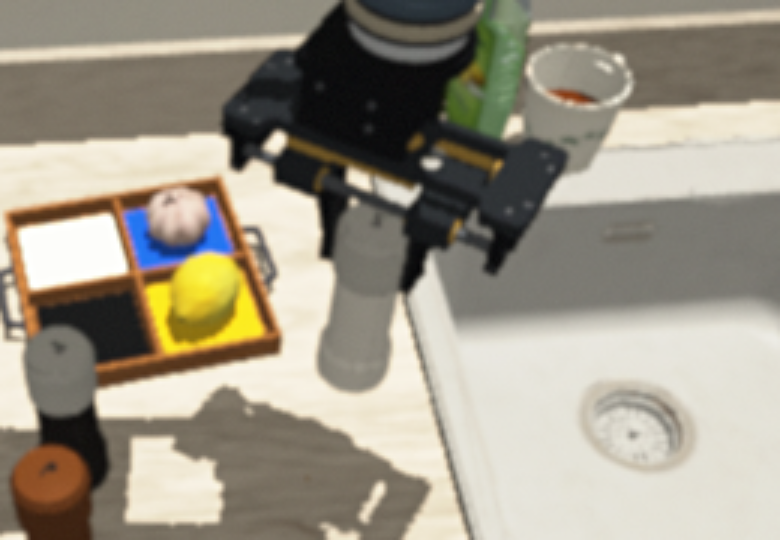

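The white mill is held upright. Carry it to white.

Emit:
send_rows(
  deltas=[
    {"tx":0.4,"ty":-2,"tz":0,"rx":0,"ry":0,"rz":0},
    {"tx":1,"ty":-5,"tz":0,"rx":0,"ry":0,"rz":0},
    {"tx":1.7,"ty":-8.5,"tz":0,"rx":0,"ry":0,"rz":0},
    {"tx":2.4,"ty":-12,"tz":0,"rx":0,"ry":0,"rz":0},
    {"tx":3.1,"ty":-15.5,"tz":0,"rx":0,"ry":0,"rz":0},
  ],
)

```text
time: 19.6
position: [0.5365, 0.1428, 0.1984]
tool_rot: [0.894, 0.448, -0.002, -0.001]
ft_force: [-0.5, -0.0, -1.4]
grip_width: 0.0477
```

Emit:
send_rows(
  deltas=[
    {"tx":0.7,"ty":-3.5,"tz":0,"rx":0,"ry":0,"rz":0},
    {"tx":1.4,"ty":-7,"tz":0,"rx":0,"ry":0,"rz":0},
    {"tx":2.1,"ty":-10.5,"tz":0,"rx":0,"ry":0,"rz":0},
    {"tx":2.6,"ty":-13,"tz":0,"rx":0,"ry":0,"rz":0},
    {"tx":2.8,"ty":-14,"tz":0,"rx":0,"ry":0,"rz":0},
  ],
)

```text
time: 20.02
position: [0.4387, 0.2499, 0.1987]
tool_rot: [0.893, 0.45, -0.003, -0.001]
ft_force: [-0.8, -0.9, -2.6]
grip_width: 0.0479
```

Emit:
send_rows(
  deltas=[
    {"tx":0,"ty":0,"tz":0,"rx":0,"ry":0,"rz":0},
    {"tx":0,"ty":0,"tz":0,"rx":0,"ry":0,"rz":0},
    {"tx":0,"ty":0,"tz":0,"rx":0,"ry":0,"rz":0},
  ],
)

```text
time: 20.27
position: [0.4447, 0.2475, 0.2001]
tool_rot: [0.894, 0.448, 0.0, 0.0]
ft_force: [0.8, -0.2, -2.3]
grip_width: 0.0475
```

Run:
```python
from h import *
from rig import robot
plan([.442,.2485,.1075])
c=robot.camera("scene");im=c["color"][60:260,150:410,::-1];cv2.imwrite(f"pics/s3.png",cv2.resize(im,None,fx=3,fy=3))
```

```text
t 20.27 pos [0.4447 0.2475 0.2001] yaw 0.929 delta cm [-0.08 -0.28  9.26] rv [0.001 0.    0.   ] q6~ 1.15 grip 0.0475 F [ 0.8 -0.2 -2.3]
```

View pics/s3.png

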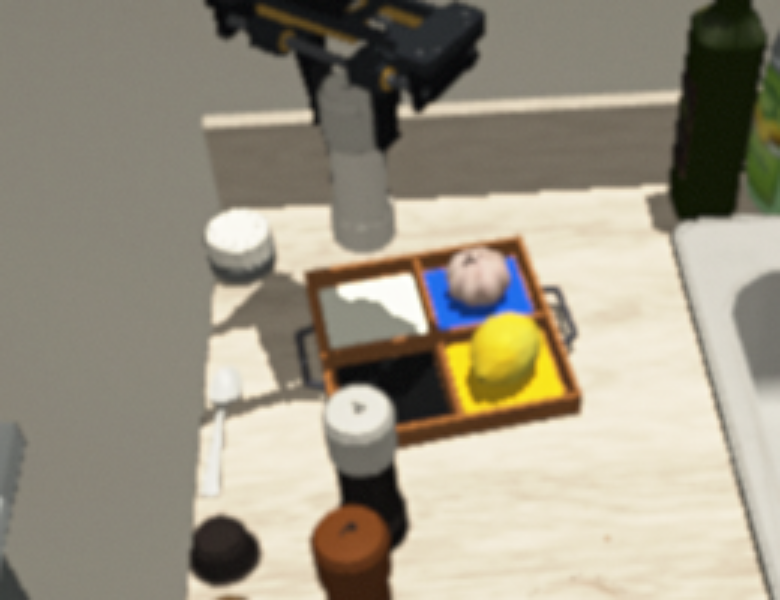

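Emit:
send_rows(
  deltas=[
    {"tx":-0.1,"ty":-0.2,"tz":1.5,"rx":0,"ry":0,"rz":0},
    {"tx":-0.1,"ty":-0.2,"tz":3,"rx":0,"ry":0,"rz":0},
    {"tx":-0.1,"ty":-0.2,"tz":4.5,"rx":0,"ry":0,"rz":0},
    {"tx":-0.1,"ty":-0.2,"tz":6,"rx":0,"ry":0,"rz":0},
    {"tx":-0.1,"ty":-0.2,"tz":7,"rx":0,"ry":0,"rz":0},
  ],
)

```text
time: 20.73
position: [0.4421, 0.2474, 0.1292]
tool_rot: [0.894, 0.447, -0.001, 0.0]
ft_force: [-0.9, -0.1, -2.0]
grip_width: 0.0474
```

Emit:
send_rows(
  deltas=[
    {"tx":0,"ty":0,"tz":0,"rx":0,"ry":0,"rz":0},
    {"tx":0,"ty":0,"tz":0.5,"rx":0,"ry":0,"rz":0},
    {"tx":0,"ty":0,"tz":1,"rx":0,"ry":0,"rz":0},
    {"tx":0,"ty":0,"tz":1.5,"rx":0,"ry":0,"rz":0},
    {"tx":0,"ty":0,"tz":1.8,"rx":0,"ry":0,"rz":0},
  ],
)

```text
time: 21.15
position: [0.4415, 0.2487, 0.1124]
tool_rot: [0.894, 0.448, 0.0, 0.0]
ft_force: [0.4, -0.5, -2.1]
grip_width: 0.0474
```

Emit:
send_rows(
  deltas=[
    {"tx":0,"ty":0,"tz":0,"rx":0,"ry":0,"rz":0},
    {"tx":0,"ty":0,"tz":0.2,"rx":0,"ry":0,"rz":0},
    {"tx":0,"ty":0,"tz":0.4,"rx":0,"ry":0,"rz":0},
    {"tx":0,"ty":0,"tz":0.4,"rx":0,"ry":0,"rz":0},
  ],
)

```text
time: 21.48
position: [0.4412, 0.2487, 0.1084]
tool_rot: [0.894, 0.448, -0.0, -0.0]
ft_force: [-0.2, 0.1, -2.9]
grip_width: 0.0477
```

Run:
```python
from h import *
from rig import robot
plan([.442,.2485,.1065])
c=robot.camera("scene");im=c["color"][60:260,150:410,::-1];cv2.imwrite(f"pics/s4.png",cv2.resize(im,None,fx=3,fy=3))
```

```text
t 21.48 pos [0.4412 0.2487 0.1084] yaw 0.93 delta cm [0.03 0.08 0.19] rv [-0.  0. -0.] q6~ 1.15 grip 0.0477 F [-0.2  0.1 -2.9]
```

View pics/s4.png

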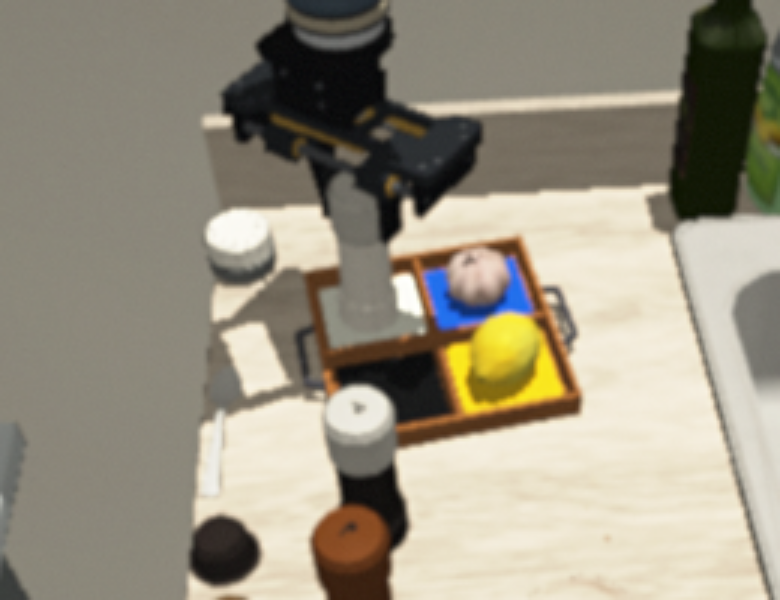

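Still carrying the weight (Fz −2.9), so I lower in small steps until contact.

Emit:
send_rows(
  deltas=[
    {"tx":0,"ty":0,"tz":0.1,"rx":0,"ry":0,"rz":0},
    {"tx":0,"ty":0,"tz":0.2,"rx":0,"ry":0,"rz":0},
    {"tx":0,"ty":0,"tz":0.2,"rx":0,"ry":0,"rz":0},
  ],
)

```text
time: 21.78
position: [0.4417, 0.249, 0.1075]
tool_rot: [0.894, 0.448, 0.001, -0.0]
ft_force: [-1.3, 0.3, 3.8]
grip_width: 0.0476
```

Contact (Fz +3.8), so release.

Emit:
send_rows(
  deltas=[
    {"tx":0,"ty":0,"tz":0,"rx":0,"ry":0,"rz":0},
    {"tx":0,"ty":0,"tz":0,"rx":0,"ry":0,"rz":0},
    {"tx":0,"ty":0,"tz":0,"rx":0,"ry":0,"rz":0},
    {"tx":0,"ty":0,"tz":0,"rx":0,"ry":0,"rz":0},
    {"tx":0,"ty":0,"tz":0,"rx":0,"ry":0,"rz":0},
  ],
  claw=8.4,
)

```text
time: 22.2
position: [0.4414, 0.2487, 0.1065]
tool_rot: [0.894, 0.448, 0.0, 0.0]
ft_force: [0.7, -0.2, 0.5]
grip_width: 0.0733
```

Emit:
send_rows(
  deltas=[
    {"tx":0,"ty":0,"tz":0,"rx":0,"ry":0,"rz":0},
    {"tx":0,"ty":0,"tz":0,"rx":0,"ry":0,"rz":0},
    {"tx":0,"ty":0,"tz":-2,"rx":0,"ry":0,"rz":0},
    {"tx":0,"ty":0,"tz":-4.5,"rx":0,"ry":0,"rz":0},
    {"tx":0,"ty":0,"tz":-7.5,"rx":0,"ry":0,"rz":0},
  ],
)

```text
time: 22.62
position: [0.44, 0.2482, 0.181]
tool_rot: [0.894, 0.448, -0.002, -0.0]
ft_force: [0.2, 0.9, 0.0]
grip_width: 0.0837
```

Run:
```python
from h import *
from rig import robot
plan([.4375,.0235,.185])
c=robot.camera("scene");im=c["color"][60:260,150:410,::-1];cv2.imwrite(f"pics/s5.png",cv2.resize(im,None,fx=3,fy=3))
```

```text
t 22.62 pos [0.44   0.2482 0.181 ] yaw 0.93 delta cm [-18.16  13.24  -0.37] rv [-0.003  0.004 -0.   ] q6~ 0.69 grip 0.0837 F [0.2 0.9 0. ]
```

View pics/s5.png

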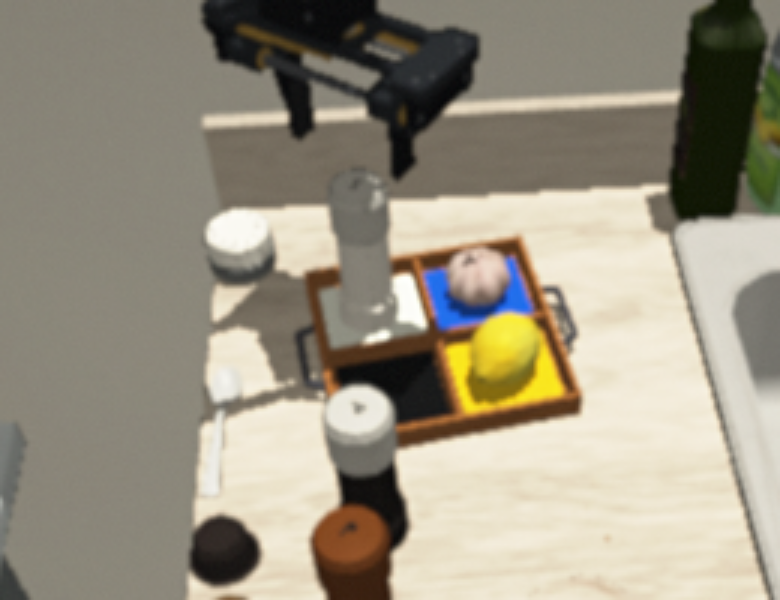

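The white mill stands on the white pad. Next the black mill.

Emit:
send_rows(
  deltas=[
    {"tx":-1.5,"ty":1.1,"tz":-0.4,"rx":0,"ry":0,"rz":0},
    {"tx":-4.5,"ty":3.3,"tz":-0.4,"rx":0,"ry":0,"rz":0},
    {"tx":-7.5,"ty":5.5,"tz":-0.4,"rx":0,"ry":0,"rz":0},
    {"tx":-10.5,"ty":7.7,"tz":-0.4,"rx":0,"ry":0,"rz":0},
    {"tx":-13.5,"ty":9.8,"tz":-0.4,"rx":0,"ry":0,"rz":0},
  ],
)

```text
time: 23.08
position: [0.439, 0.0805, 0.1856]
tool_rot: [0.894, 0.449, 0.0, 0.0]
ft_force: [0.7, -0.5, 0.1]
grip_width: 0.0841
```

Emit:
send_rows(
  deltas=[
    {"tx":-2.5,"ty":1.8,"tz":0,"rx":0,"ry":0,"rz":0},
    {"tx":-4,"ty":3,"tz":0,"rx":0,"ry":0,"rz":0},
    {"tx":-4.7,"ty":3.4,"tz":0,"rx":0,"ry":0,"rz":0},
    {"tx":-4.7,"ty":3.4,"tz":0,"rx":0,"ry":0,"rz":0},
    {"tx":-4.7,"ty":3.4,"tz":0,"rx":0,"ry":0,"rz":0},
  ],
)

```text
time: 23.5
position: [0.4381, 0.0242, 0.1855]
tool_rot: [0.894, 0.448, 0.0, -0.0]
ft_force: [1.5, -0.4, 0.2]
grip_width: 0.0838
```

Run:
```python
from h import *
from rig import robot
plan([.4375,.0235,.1])
c=robot.camera("scene");im=c["color"][100:300,150:410,::-1];cv2.imwrite(f"pics/p1.png",cv2.resize(im,None,fx=3,fy=3))
```

```text
t 23.5 pos [0.4381 0.0242 0.1855] yaw 0.929 delta cm [-0.09  0.    8.55] rv [-0.001 -0.     0.   ] q6~ 0.7 grip 0.0838 F [ 1.5 -0.4  0.2]
```

View pics/p1.png

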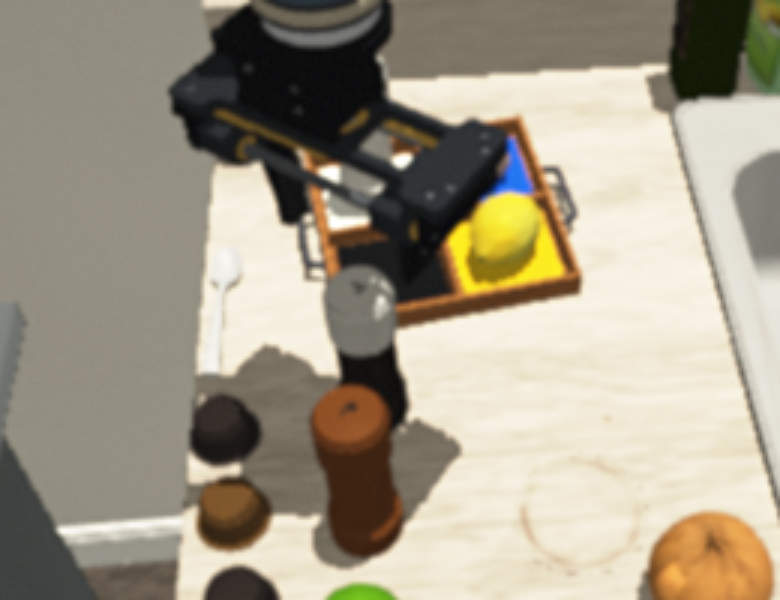

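Emit:
send_rows(
  deltas=[
    {"tx":-0.1,"ty":0,"tz":1.5,"rx":0,"ry":0,"rz":0},
    {"tx":-0.1,"ty":0,"tz":3,"rx":0,"ry":0,"rz":0},
    {"tx":-0.1,"ty":0,"tz":4.5,"rx":0,"ry":0,"rz":0},
    {"tx":-0.1,"ty":0,"tz":6,"rx":0,"ry":0,"rz":0},
    {"tx":-0.1,"ty":0,"tz":7.5,"rx":0,"ry":0,"rz":0},
  ],
)

```text
time: 23.97
position: [0.4377, 0.0247, 0.1099]
tool_rot: [0.893, 0.449, 0.0, -0.0]
ft_force: [-0.0, -1.1, -0.5]
grip_width: 0.084
```

Emit:
send_rows(
  deltas=[
    {"tx":0,"ty":0,"tz":0.6,"rx":0,"ry":0,"rz":0},
    {"tx":0,"ty":0,"tz":1,"rx":0,"ry":0,"rz":0},
    {"tx":0,"ty":0,"tz":1,"rx":0,"ry":0,"rz":0},
    {"tx":0,"ty":0,"tz":1,"rx":0,"ry":0,"rz":0},
  ],
)

```text
time: 24.3
position: [0.4379, 0.0236, 0.1008]
tool_rot: [0.894, 0.449, 0.0, 0.0]
ft_force: [0.3, -1.0, 0.4]
grip_width: 0.0838
```

Emit:
send_rows(
  deltas=[
    {"tx":0,"ty":0,"tz":0,"rx":0,"ry":0,"rz":0},
    {"tx":0,"ty":0,"tz":0,"rx":0,"ry":0,"rz":0},
    {"tx":0,"ty":0,"tz":0,"rx":0,"ry":0,"rz":0},
    {"tx":0,"ty":0,"tz":0,"rx":0,"ry":0,"rz":0},
    {"tx":0,"ty":0,"tz":0,"rx":0,"ry":0,"rz":0},
  ],
  claw=4,
  squeeze=25,
)

```text
time: 24.72
position: [0.4378, 0.023, 0.1008]
tool_rot: [0.894, 0.448, 0.0, 0.0]
ft_force: [-0.9, -0.4, 0.5]
grip_width: 0.0588
```

Emit:
send_rows(
  deltas=[
    {"tx":0,"ty":0,"tz":0,"rx":0,"ry":0,"rz":0},
    {"tx":0,"ty":0,"tz":0,"rx":0,"ry":0,"rz":0},
    {"tx":0,"ty":0,"tz":0,"rx":0,"ry":0,"rz":0},
    {"tx":0,"ty":0,"tz":0,"rx":0,"ry":0,"rz":0},
    {"tx":0,"ty":0,"tz":0,"rx":0,"ry":0,"rz":0},
  ],
)

```text
time: 25.13
position: [0.4375, 0.0231, 0.1006]
tool_rot: [0.894, 0.448, -0.0, -0.0]
ft_force: [-0.2, 0.6, 2.2]
grip_width: 0.0472
```

Emit:
send_rows(
  deltas=[
    {"tx":0,"ty":0,"tz":-1,"rx":0,"ry":0,"rz":0},
    {"tx":0,"ty":0,"tz":-2.5,"rx":0,"ry":0,"rz":0},
    {"tx":0,"ty":0,"tz":-4.5,"rx":0,"ry":0,"rz":0},
    {"tx":0,"ty":0,"tz":-6,"rx":0,"ry":0,"rz":0},
    {"tx":0,"ty":0,"tz":-6,"rx":0,"ry":0,"rz":0},
  ],
)

```text
time: 25.55
position: [0.4395, 0.0228, 0.1625]
tool_rot: [0.894, 0.448, 0.002, 0.002]
ft_force: [1.4, -0.2, -1.5]
grip_width: 0.0469
```

Run:
```python
from h import *
from rig import robot
plan([.4567,.1545,.160])
c=robot.camera("scene");im=c["color"][80:300,150:410,::-1];cv2.imwrite(f"pics/p2.png",cv2.resize(im,None,fx=2.7,fy=2.7))
```

```text
t 25.55 pos [0.4395 0.0228 0.1625] yaw 0.93 delta cm [11.59 -6.5   0.25] rv [ 0.005 -0.002 -0.   ] q6~ 0.97 grip 0.0469 F [ 1.4 -0.2 -1.5]
```

View pics/p2.png

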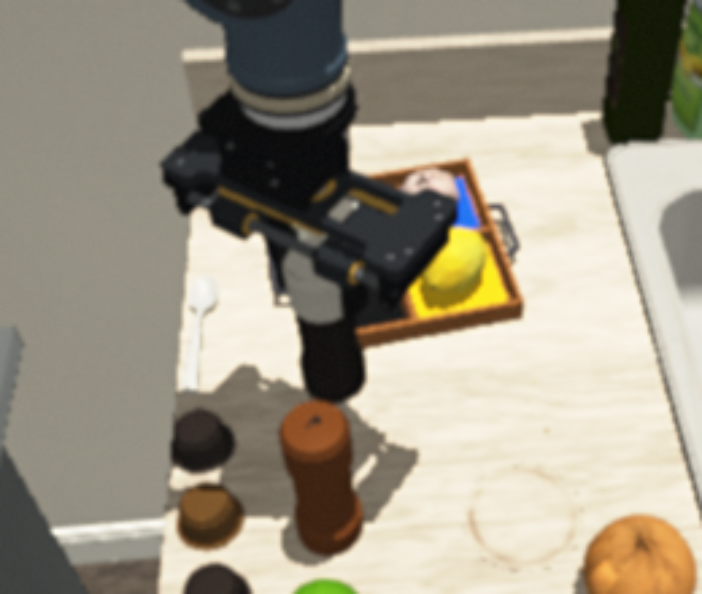

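Emit:
send_rows(
  deltas=[
    {"tx":1.5,"ty":-0.8,"tz":0,"rx":0,"ry":0,"rz":0},
    {"tx":4.5,"ty":-2.5,"tz":0,"rx":0,"ry":0,"rz":0},
    {"tx":8,"ty":-4.5,"tz":0,"rx":0,"ry":0,"rz":0},
    {"tx":10.5,"ty":-6,"tz":0,"rx":0,"ry":0,"rz":0},
    {"tx":11.6,"ty":-6.6,"tz":0,"rx":0,"ry":0,"rz":0},
  ],
)

```text
time: 26.02
position: [0.4534, 0.1585, 0.1591]
tool_rot: [0.893, 0.449, -0.001, -0.001]
ft_force: [0.4, -0.3, -2.3]
grip_width: 0.0474
```

Emit:
send_rows(
  deltas=[
    {"tx":0,"ty":0,"tz":0,"rx":0,"ry":0,"rz":0},
    {"tx":0,"ty":0,"tz":0,"rx":0,"ry":0,"rz":0},
    {"tx":0,"ty":0,"tz":0,"rx":0,"ry":0,"rz":0},
  ],
)

```text
time: 26.27
position: [0.4532, 0.1549, 0.1595]
tool_rot: [0.894, 0.448, -0.001, -0.0]
ft_force: [0.4, -0.1, -1.0]
grip_width: 0.0471
```

Run:
```python
from h import *
from rig import robot
plan([.4567,.1545,.1075])
c=robot.camera("scene");im=c["color"][60:260,150:410,::-1];cv2.imwrite(f"pics/p3.png",cv2.resize(im,None,fx=3,fy=3))
```

```text
t 26.27 pos [0.4532 0.1549 0.1595] yaw 0.93 delta cm [0.19 0.31 5.2 ] rv [-0.002  0.002 -0.   ] q6~ 0.97 grip 0.0471 F [ 0.4 -0.1 -1. ]
```

View pics/p3.png

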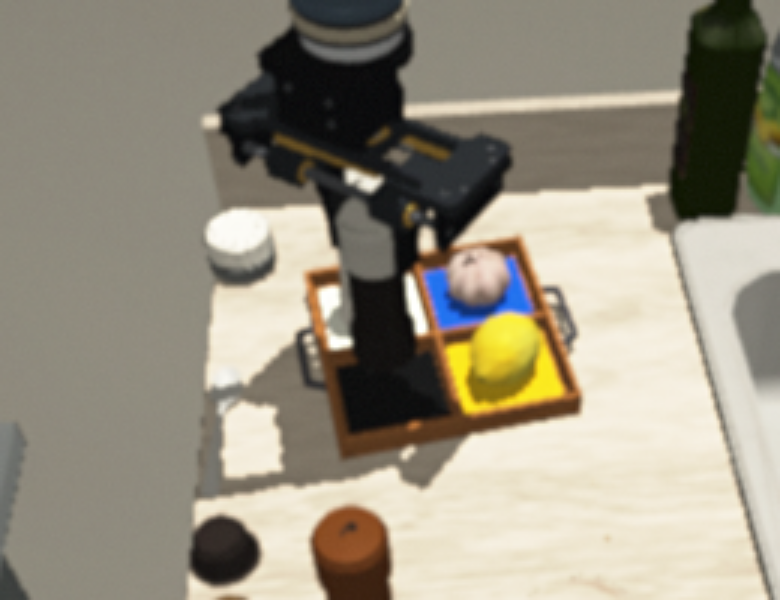

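Emit:
send_rows(
  deltas=[
    {"tx":0.1,"ty":0.2,"tz":1,"rx":0,"ry":0,"rz":0},
    {"tx":0.2,"ty":0.3,"tz":2,"rx":0,"ry":0,"rz":0},
    {"tx":0.2,"ty":0.3,"tz":3,"rx":0,"ry":0,"rz":0},
    {"tx":0.2,"ty":0.3,"tz":4,"rx":0,"ry":0,"rz":0},
    {"tx":0.2,"ty":0.3,"tz":4.5,"rx":0,"ry":0,"rz":0},
  ],
)

```text
time: 26.73
position: [0.4569, 0.1545, 0.1137]
tool_rot: [0.894, 0.448, -0.001, -0.001]
ft_force: [0.5, 0.4, -2.5]
grip_width: 0.0471
```

Emit:
send_rows(
  deltas=[
    {"tx":0,"ty":0,"tz":0,"rx":0,"ry":0,"rz":0},
    {"tx":0,"ty":0,"tz":0.2,"rx":0,"ry":0,"rz":0},
    {"tx":0,"ty":0,"tz":0.4,"rx":0,"ry":0,"rz":0},
    {"tx":0,"ty":0,"tz":0.4,"rx":0,"ry":0,"rz":0},
  ],
)

```text
time: 27.07
position: [0.4579, 0.1552, 0.1115]
tool_rot: [0.894, 0.448, 0.0, 0.0]
ft_force: [-0.7, 0.1, -2.4]
grip_width: 0.0471
```

Emit:
send_rows(
  deltas=[
    {"tx":0,"ty":0,"tz":0.2,"rx":0,"ry":0,"rz":0},
    {"tx":0,"ty":0,"tz":0.35,"rx":0,"ry":0,"rz":0},
    {"tx":0,"ty":0,"tz":0.45,"rx":0,"ry":0,"rz":0},
    {"tx":0,"ty":0,"tz":0.45,"rx":0,"ry":0,"rz":0},
  ],
)

```text
time: 27.4
position: [0.458, 0.1555, 0.1076]
tool_rot: [0.894, 0.448, 0.0, 0.0]
ft_force: [-0.2, 0.3, 3.2]
grip_width: 0.0472
```

Contact, so release and retreat upward.

Emit:
send_rows(
  deltas=[
    {"tx":0,"ty":0,"tz":0,"rx":0,"ry":0,"rz":0},
    {"tx":0,"ty":0,"tz":0,"rx":0,"ry":0,"rz":0},
    {"tx":0,"ty":0,"tz":0,"rx":0,"ry":0,"rz":0},
    {"tx":0,"ty":0,"tz":0,"rx":0,"ry":0,"rz":0},
    {"tx":0,"ty":0,"tz":0,"rx":0,"ry":0,"rz":0},
  ],
  claw=8.4,
)

```text
time: 27.82
position: [0.4577, 0.1553, 0.107]
tool_rot: [0.894, 0.448, -0.0, 0.0]
ft_force: [1.3, -0.0, -0.8]
grip_width: 0.0728
```

Emit:
send_rows(
  deltas=[
    {"tx":0,"ty":0,"tz":0,"rx":0,"ry":0,"rz":0},
    {"tx":0,"ty":0,"tz":-1.5,"rx":0,"ry":0,"rz":0},
    {"tx":0,"ty":0,"tz":-4,"rx":0,"ry":0,"rz":0},
    {"tx":0,"ty":0,"tz":-7.5,"rx":0,"ry":0,"rz":0},
    {"tx":0,"ty":0,"tz":-11,"rx":0,"ry":0,"rz":0},
  ],
)

```text
time: 28.23
position: [0.4568, 0.1552, 0.2175]
tool_rot: [0.894, 0.448, -0.001, -0.001]
ft_force: [0.5, -0.1, 0.5]
grip_width: 0.0838
```

Emit:
send_rows(
  deltas=[
    {"tx":-3,"ty":2,"tz":-2,"rx":0,"ry":0,"rz":0},
    {"tx":-6,"ty":4,"tz":-4,"rx":0,"ry":0,"rz":0},
    {"tx":-9,"ty":6,"tz":-4,"rx":0,"ry":0,"rz":0},
    {"tx":-12,"ty":8,"tz":-4,"rx":0,"ry":0,"rz":0},
    {"tx":-15,"ty":10,"tz":-4,"rx":0,"ry":0,"rz":0},
  ],
)

```text
time: 28.65
position: [0.4479, -0.0261, 0.2577]
tool_rot: [0.894, 0.449, 0.001, 0.001]
ft_force: [0.9, -0.2, 0.2]
grip_width: 0.084
```

Emit:
send_rows(
  deltas=[
    {"tx":-3,"ty":2,"tz":0,"rx":0,"ry":0,"rz":0},
    {"tx":-6,"ty":4,"tz":0,"rx":0,"ry":0,"rz":0},
    {"tx":-9,"ty":6,"tz":0,"rx":0,"ry":0,"rz":0},
    {"tx":-12,"ty":8,"tz":0,"rx":0,"ry":0,"rz":0},
    {"tx":-15,"ty":10,"tz":0,"rx":0,"ry":0,"rz":0},
  ],
)

```text
time: 29.07
position: [0.438, -0.2064, 0.257]
tool_rot: [0.894, 0.448, 0.0, -0.0]
ft_force: [0.3, -0.4, -0.2]
grip_width: 0.0838
```

Run:
```python
from h import *
from rig import robot
plan([.35,-.4,.25])
for n in("scene","top"):
    c=robot.camera(n);cv2.imwrite(f"pics/e_{n}.png",c["color"][...,::-1])
```

```text
t 29.07 pos [ 0.438  -0.2064  0.257 ] yaw 0.929 delta cm [-20.78   4.53   0.7 ] rv [-0. -0.  0.] q6~ -0.21 grip 0.0838 F [ 0.3 -0.4 -0.2]
```

View pics/e_scene.png

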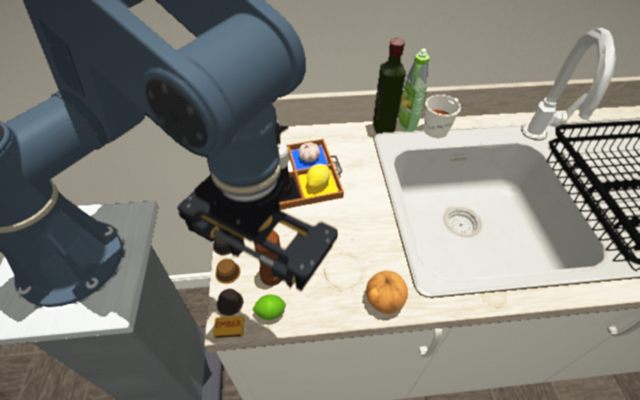

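View pics/e_top.png

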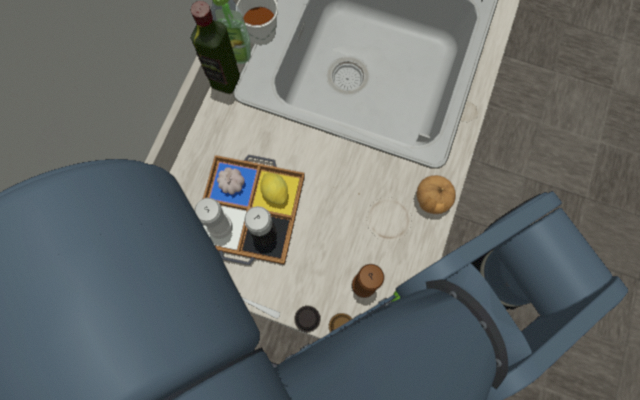

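The top view shows all four in their compartments: garlic (231,180), lemon (274,188), white mill (213,222), black mill (261,232). I move the arm clear for a final measurement.

Emit:
send_rows(
  deltas=[
    {"tx":-4,"ty":0.9,"tz":0,"rx":0,"ry":0,"rz":0},
    {"tx":-8,"ty":1.8,"tz":0,"rx":0,"ry":0,"rz":0},
    {"tx":-12,"ty":2.7,"tz":0,"rx":0,"ry":0,"rz":0},
    {"tx":-16,"ty":3.6,"tz":0,"rx":0,"ry":0,"rz":0},
    {"tx":-20,"ty":4.5,"tz":0,"rx":0,"ry":0,"rz":0},
  ],
)

```text
time: 29.58
position: [0.3543, -0.3924, 0.2569]
tool_rot: [0.894, 0.449, 0.0, -0.0]
ft_force: [1.3, 0.2, -0.2]
grip_width: 0.0841
```

Emit:
send_rows(
  deltas=[
    {"tx":-4,"ty":-0.5,"tz":0,"rx":0,"ry":0,"rz":0},
    {"tx":-8,"ty":-1,"tz":0,"rx":0,"ry":0,"rz":0},
    {"tx":-12,"ty":-1.5,"tz":0,"rx":0,"ry":0,"rz":0},
    {"tx":-16,"ty":-2,"tz":0,"rx":0,"ry":0,"rz":0},
    {"tx":-20,"ty":-2.5,"tz":0,"rx":0,"ry":0,"rz":0},
  ],
)

```text
time: 30.0
position: [0.2145, -0.5376, 0.2568]
tool_rot: [0.894, 0.448, 0.0, -0.0]
ft_force: [0.1, -0.6, 0.0]
grip_width: 0.0844
```

Run:
```python
from h import *
from rig import robot
from scipy.optimize import least_squares
pads=dict(garlic=(.5365,.263),lemon=(.551,.169),salt_mill=(.442,.2485),pepper_mill=(.4567,.1545))
print(robot.get_obs()["position"])
for n in("scene","top"):
    c=robot.camera(n);W=world(c);cv2.imwrite(f"pics/f_{n}.png",c["color"][...,::-1])
    for l,(x,y) in pads.items():
        near=np.hypot(W[...,0]-x,W[...,1]-y)<.045
        if 'mill' in l:
            t=W[near&(W[...,2]>.145)];R=[]
            for lo,hi,r in((.03,.08,.026),(.11,.142,.024)):
                q=W[near&(W[...,2]>lo)&(W[...,2]<hi)][:,:2]
                if len(q)>20:R.append(least_squares(lambda k:np.hypot(*(q-k).T)-r,[x,y],loss='soft_l1',f_scale=.002).x.round(4))
            print(n,l,"top",t.mean(0).round(4) if len(t) else None,"z95",np.nanpercentile(W[near][:,2],97).round(4),"sides",R,"pad",x,y)
        else:
            q=W[near&(W[...,2]>.035)];print(n,l,q.mean(0).round(4),"zmax",q[:,2].max().round(4),"pad",x,y)
    for l,(x,y) in dict(onion=(.655,-.154),lime=(.4244,-.1562)).items():
        c0=dict(np.load(n+"0.npz"));W0=world(c0)
        a=[w[(np.hypot(w[...,0]-x,w[...,1]-y)<.06)&(w[...,2]>.02)].mean(0).round(4) for w in(W0,W)]
        print(n,l,*a)
```

```text
[ 0.21445975 -0.53755839  0.25682701]
scene garlic [0.5365 0.2525 0.0446] zmax 0.0638 pad 0.5365 0.263
scene lemon [0.5503 0.1555 0.0508] zmax 0.0639 pad 0.551 0.169
scene salt_mill top [0.4423 0.2448 0.1484] z95 0.1498 sides [array([0.4447, 0.2502]), array([0.4421, 0.2476])] pad 0.442 0.2485
scene pepper_mill top [0.459  0.1516 0.1482] z95 0.1494 sides [array([0.4593, 0.1599]), array([0.4588, 0.1547])] pad 0.4567 0.1545
scene onion [ 0.6502 -0.167   0.0592] [ 0.6502 -0.167   0.0593]
scene lime [ 0.4273 -0.1434  0.0555] [ 0.4274 -0.1428  0.0558]
top garlic [0.5335 0.2614 0.0454] zmax 0.0656 pad 0.5365 0.263
top lemon [0.5463 0.1664 0.0524] zmax 0.0657 pad 0.551 0.169
top salt_mill top [0.4397 0.2486 0.1491] z95 0.1514 sides [array([0.4419, 0.2537]), array([0.4404, 0.2495])] pad 0.442 0.2485
top pepper_mill top [0.4568 0.156  0.1489] z95 0.1514 sides [array([0.4608, 0.1601]), array([0.4572, 0.1563])] pad 0.4567 0.1545
top onion [ 0.6453 -0.1497  0.0612] [ 0.6454 -0.1497  0.0612]
top lime [ 0.4222 -0.1533  0.0419] [ 0.4222 -0.1533  0.0421]
```

View pics/f_scene.png

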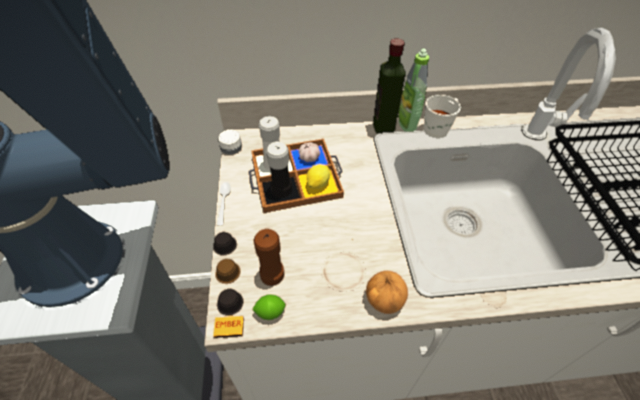

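Everything is in place: mill tops at about 0.149 m and level, offsets of a few millimetres, onion and lime unmoved. I hand in.

```bash
python3 -c "
from rig import robot
print(robot.hand_in())"
```

```text
the job is handed in; nothing more can be done
None
```

The seasoning tray is made up and handed in, about 30 s into the 112 s allowed. The garlic is on the blue pad, the lemon on the yellow, and the white and black mills stand upright on theirs.

Last checks, from both cameras with the arm clear:
- **Mills:** the fits to their heads lie within about 3 mm of the pad centres. The tops are at about 0.149 m, so both are seated on their pads. The fits to the lower bodies came out up to about 7 mm off centre. I put that down to few visible points and the narrowed waist, because the same offset showed before I moved the mills.
- **Garlic and lemon:** they were released within about 1 mm of the pad centres. The cameras see only part of each surface, so those averages differ more, up to 5 mm from the top camera and 10–14 mm from the scene camera. All are within 30 mm.
- **Onion and lime:** they shifted less than 1 mm between the first and last pictures. The brown mill look-alike was left where it stood.

One move call was refused early on because a row lacked some of its keys. Nothing moved, and I sent it again in full.

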